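# Lever open the gauge cover and zero the dial

### The job

Take the pry blade from its slanted holder, put its tip into the notch at the front of the gauge unit's cover and gently lever the cover up, then swing it fully open so that it stays back. Put the pry blade back in its holder, and turn the zero knob under the cover until its pointer is on the long zero mark. Leave the loose fittings where they are.

Things in the scene. Friction and masses are not known exactly. Their poses are not given: they have to be found in the camera images.
- gauge: Heavy grey gauge unit, bolted down, 170 (x) x 200 (y) x 75 mm high; origin at the centre of its underside, z up, +x to its hinge side. Its rim is level with the cover. Under the cover is a recess, x -60 to +70 and y -80 to +80 mm, its floor (the dial face) 40 mm above the bench. Front wall 25 mm thick (x -85 to -60 mm).
- notch (a point): Middle of the pry notch, at rim height (75 mm), on the gauge unit. The cover's front edge is cut back there: an opening 12 mm (unit's x) by 28 mm (unit's y) between the front wall's inner face (6 mm to the -x side of this point) and the cover's edge (6 mm to the +x side). It is open down to the dial face, 35 mm below. Axes as the gauge unit.
- hinge (a point): Middle of the cover's hinge line (along the unit's y), at rim height, 124 mm from the notch point to the unit's +x. Axes as the gauge unit.
- cover (a joint): Angle of the flush aluminium cover plate, 130 x 158 mm, 5 mm thick, hinged along its far (+x) edge on a stiff hinge that stays where it is left: 0 shut, 1.57 upright, 1.7 at its stop. About 4 N up at the notch edge moves it. It stands between side walls with no edge that fingers can get under.
- knob_grip (a point): On the axis of the zero knob, 58 mm above the bench, at the middle of its grip bar (44 mm long, 12 mm wide, top 68 mm and underside 46 mm above the bench). The knob turns about the vertical. This point does not turn with the knob; axes as the gauge unit.
- zero_knob (a joint): Angle of the zero knob from its zero mark, counter-clockwise from above positive: at 0 the grip bar and the white pointer line on it lie along the unit's x, pointer to +x at the long broad zero mark of the white dial. Scale divisions are 10 degrees (0.175 rad). Turns with slight friction, stops at -1.6 and 1.6.
- pry: The pry blade: flat steel blade 18 mm (its y) x 3 mm (its x) x 90 mm long, then a square-shouldered wooden handle 22 (y) x 18 (x) x 80 mm, in one line. Origin at the middle of the blade's tip, z along the tool towards the handle end (170 mm). About 90 g. At the start it stands in the slanted holder, leaning back 35 degrees from vertical towards the holder's -x.
- pry_tip (a point): Middle of the blade's tip edge (z = 0 of the pry blade).
- pry_grip (a point): Middle of the pry blade's handle at 135 mm from the tip, a good place to grip; 35 mm of handle lies beyond it. Axes as the pry blade.
- holder: Slanted steel tool holder fixed to the bench: base plate 130 x 75 x 8 mm, origin at the centre of its underside, and a pocket leaning back 35 degrees from vertical towards the holder's -x.
- pocket (a point): Where the blade's tip rests in the holder's pocket. Pocket axis from here: (-0.574, 0, 0.819) in the holder's axes; its mouth is 90 mm up it, where the tool's shoulder rests on the lower wall. Inside it is 30 mm (y) by 16 mm; the blade rests against the lower wall, so the pocket's middle lies 6.5 mm off the resting blade's centre, on the upper (+x) side. Axes as the holder.
- tray: Small blue tray of fittings fixed to the bench, 130 x 110 x 40 mm, origin under its centre. Only an obstacle; it and the holder may stand on either side.
- coupling: Bystander: plain steel tube coupling standing on end, 42 mm outside diameter, 40 mm high. Origin at the centre of its underside. To be left alone.
- flange: Bystander: flat steel ring, 64 mm diameter, 12 mm high. Origin at the centre of its underside. To be left alone.
- tee: Bystander: steel tee fitting, 30 x 76 mm, 70 mm high. Origin at the centre of its underside. To be left alone.
- cap: Bystander: round steel pipe cap, 44 mm diameter, 30 mm high. Origin at the centre of its underside. To be left alone.
- nipple: Bystander: brass double nipple standing on end, 38 mm diameter, 55 mm high. Origin at the centre of its underside. To be left alone.
Not all that is in view belongs to the job. Leave any turquoise or yellow look-alike of the pry alone.

How it is judged (in metres and radians):
On the way, in this order (a step that is already met when the one before it is completed fails the run):
1. the cover is raised (more than 0.25 rad) by the pry blade, which is in contact with the gauge unit or its cover (value of joint cover above 0.25 rad and contact force between pry and gauge above 0.2 N), for 0.05 s.
2. the cover is swung fully open (more than 1.35 rad) (value of joint cover above 1.35 rad), for 0.2 s.
At the end, for the whole second after the job is handed in: The cover stands open by more than 1.35 rad, the knob's pointer is within half a scale division (0.087 rad) of the zero mark and still, and the pry blade rests in its holder, its tip within 22 mm of its resting place at the pocket's bottom and leaning by less than 0.8 rad, at rest and released (value of joint cover above 1.35 rad and value of joint zero_knob between -0.087 and 0.087 rad and distance between pry_tip and pocket below 0.022 m and angle between the z axis of pry and the z axis of holder, either way round below 0.8 rad and linear speed of pry below 0.02 m/s and velocity of joint zero_knob between -0.05 and 0.05 rad/s); the robot touches nothing.
It fails at once if the pry blade is rammed or forced against the gauge unit with more than 40 N (contact force between pry and gauge above 40 N).
It fails at once if one of the loose fittings is moved more than 30 mm (distance of any of coupling, flange, tee, cap, nipple from where it was at the start of the episode above 0.03 m).
It also fails if it takes over 66 s, if anything falls off the work surface, if the arm or the gripper's body presses on something with over 40 N, if the wrist force passes 120 N, or if a joint passes its speed limit or range.

### The arm

A 6-joint arm with a two-finger parallel gripper is mounted at the origin on the work surface. World frame = base frame: x ahead of the robot, y to its left, z up, the work surface at z = 0. Lengths are in mm, angles in rad, forces in N, time in s.
With the tool pointing down it reaches from about 275 to 750 mm from the base axis. Payload 10.2 kg.
Tool frame: the origin (TCP) lies at the very end of the fingers, on their centre line; the grasp point (between the pads) lies 19 mm behind it (pinch_z is the distance from the TCP to the grasp point, in mm); z points along the fingers, y is the direction in which the jaws open and shut (so a half turn about z gives the same grasp; the last joint's range is limited). The gripper opens to 85 mm and grips with 20 to 120 N. Pads are 22 mm wide; open, the fingers measure 114 mm over their backs; the gripper's body (76 mm by 85 mm) begins 54 mm behind the grasp point. The pads swing forward as they close: fully open they stand 13 mm farther back than shut.
Start: joints at [0.971, 0.313, 1.498, -0, 1.331, -0.223], TCP at [193.185, 488.171, 231.294] pointing down, gripper open.
Joint ranges: [-2.94, 2.94], [-0.97, 2.17], [0.19, 2.56], [-1.23, 4.37], [0.02, 3.11], [-2.88, 2.88]. Speed limits (rad/s): [2.39, 2.39, 3.01, 3.14, 3.14, 3.14].

### API

Orientations are given as a unit quaternion [w, x, y, z].
In Python, from plant import * gives the robot as it stands.
- The arm moves only by the tool play_rows, never from a script. Its argument "deltas" is a list of rows, each an object of numbers: "rx", "ry", "rz": the turn, a rotation vector about the tool's x, y, z in degrees; "dx", "dy", "dz": the shift along the tool's x, y, z in mm; "jaw": the finger opening in mm, from 0 to 85.4. A call has 1 to 8 rows; each row shifts and turns the commanded pose from where the row before left it, along the tool's axes as they then stand; what a row does not reach is not made up. A row lasts 1/8 s, in which the tool goes at most 62.5 mm and 10.7 degrees, less where a joint would pass 70% of its speed; a pose out of reach is approached as far as the arm can. A call is refused whole if a number of a shift passes 62.5 or a number of a turn 10.7, either way. A call with a gripper value outside its range is refused whole. The fingers move at their own pace and stop on an object; "newtons" is the grip in N (left out, the last holds). Time passes only in rows, so rows that do not move let the fingers close. It gives the time, the measured TCP pose, the force and the opening at its end, in the units of the state.
- sense(): the state, without advancing time (a new reading comes with each control period).
- grab_frame(name): name is "side" or "top" or "wrist"; returns the picture (400x640x3 uint8, blue, green, red); there is no depth.
- get_calibration(name): a dict with "vfov" (degrees; the focal length in pixels is half the picture's height over the tangent of half this angle, whatever the lens; pixels are square), "cx", "cy" (the principal point, pixels), "distortion" ([k1, k2, p1, p2, k3] as OpenCV has them; the pictures are not rectified), "view" (4x4, takes a point from world to camera coordinates). Camera axes: x right, y up, looking along -z (the intrinsics and any distortion apply to the point x, -y, -z); pixel columns grow to the right and rows downward; lengths in mm; the calibration is good to about 2 mm. A picture is of the moment at which its call begins: read the wrist's pose just before it. get_calibration takes no time and is no camera call; for the wrist camera it gives the pose at the moment of the call.
- finish_job(): hands the job in, once; it reports no verdict.
The state is a dict: "time_s": time; "q": joint angles; "dq": joint speeds; "tau": joint torques, N m; "ee_pos": TCP position; "orientation": TCP orientation; "ft_force": force on the tool from outside, world axes, zero at the start; "wrist_torque": the same for the moment, N m; "grip_width": opening from 0.0 (shut) to 1.0 (fully open).
Only numpy, scipy, OpenCV 4.12 (cv2) and the standard library are available. Lean on these libraries where they do the work, as an engineer would, in place of code of your own. Each camera call takes 0.05 s, during which the arm holds its last target. There are 200 camera calls.

## Working session

There is one attempt and no reset: what is moved stays moved. The work goes in short steps, Python scripts to look and compute and a tool call to move; the robot and the scene stay as the last step left them, time stands still between calls to the robot, and variables do not carry over. Pictures are saved under pics/ and viewed, about 8 in all and at most 12, crops included, and the job is handed in when it is done.

Besides the shell and the picture viewer there is one more tool, called by a JSON object that holds its "method" and its "body", one argument or row to a line. play_rows: Moves the arm, as the interface text tells. Its arguments: {"type":"object","properties":{"deltas":{"type":"array"},"newtons":{"type":"number"}},"required":["deltas"]}

```bash
mkdir -p pics; ls; python3 - <<'E'
from plant import *
import cv2
s=sense();print(s)
for n in("side","top","wrist"):
    c=get_calibration(n);print(n,c)
    cv2.imwrite(f"pics/{n}0.png",grab_frame(n))
E
```

```text
pics
{'time_s': 0.0, 'q': array([ 9.70574104e-01,  3.13424416e-01,  1.49848260e+00, -4.41793810e-06,
        1.33100631e+00, -2.23425920e-01]), 'dq': array([1.73037680e-03, 2.40664180e-04, 2.25119150e-04, 6.33302818e-06,
       8.36808530e-04, 1.46464574e-03]), 'tau': array([ 6.33785821e-04, -4.12259102e+01, -2.59737897e+01, -1.52649791e-04,
        4.10235618e-03,  1.26482138e-05]), 'ee_pos': array([193.03500368, 487.92620533, 230.73103977]), 'orientation': array([-2.62353823e-04,  1.87285074e-01,  9.82305383e-01, -6.05984494e-04]), 'ft_force': array([-0.06843246,  0.24208775,  0.02241697]), 'wrist_torque': array([-0.03359459,  0.00806368, -0.02603287]), 'grip_width': 1.0019120540013562}
side {'vfov': 48.79446002081713, 'cx': 313.12019068950667, 'cy': 206.03431451975638, 'distortion': array([-0.09553089,  0.        ,  0.        ,  0.        ,  0.        ]), 'view': array([[ 9.33204358e-01, -3.59343847e-01, -1.27472356e-03,
        -4.63229519e+02],
       [ 2.25016967e-01,  5.81588664e-01,  7.81742919e-01,
        -2.61185957e+02],
       [-2.80173143e-01, -7.29812733e-01,  6.235995
[... 457 characters left out ...]
95745e+02],
       [-1.00682446e-01, -1.43958536e-03,  9.94917571e-01,
        -9.81890683e+02],
       [ 0.00000000e+00,  0.00000000e+00,  0.00000000e+00,
         1.00000000e+00]])}
wrist {'vfov': 68.12531418707131, 'cx': 318.2164034373011, 'cy': 197.8523057215339, 'distortion': array([0.00090861, 0.        , 0.        , 0.        , 0.        ]), 'view': array([[ 3.66937480e-01,  9.30244296e-01, -1.56064785e-03,
        -5.24389902e+02],
       [-8.86409667e-01,  3.49136870e-01, -3.03943001e-01,
         4.04908176e+01],
       [-2.82196364e-01,  1.12911452e-01,  9.52688940e-01,
        -3.81078053e+02],
       [ 0.00000000e+00,  0.00000000e+00,  0.00000000e+00,
         1.00000000e+00]])}
```

View pics/side0.png

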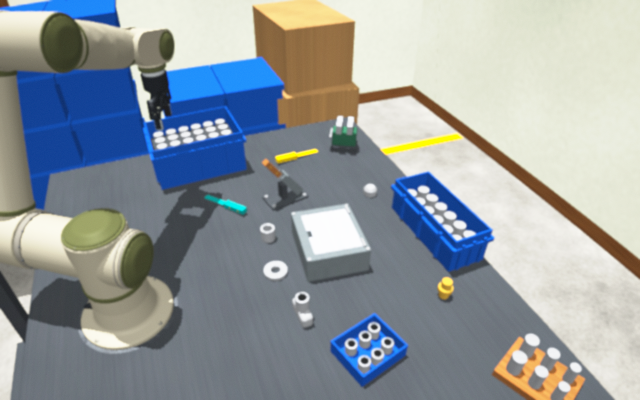

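View pics/top0.png

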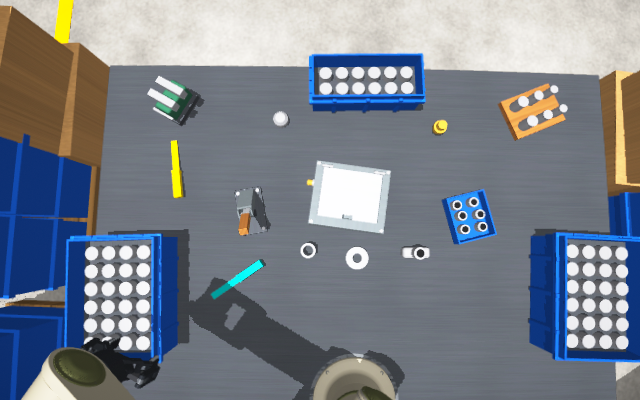

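Top view: gauge at (350,197) with its notch at (347,217), holder at (251,210). Look-alikes for the pry: turquoise (238,279), yellow (177,168), and the brown-handled tool in the holder (244,222). By the description the brown one is the pry; a close crop will confirm it.

```bash
cat > h.py <<'E'
from plant import *
import numpy as np, cv2
from scipy.spatial.transform import Rotation as R
def K(c):
    f=200/np.tan(np.radians(c["vfov"]/2)); return np.array([[f,0,c["cx"]],[0,f,c["cy"]],[0,0,1.]])
def ray(c,px):
    p=cv2.undistortPoints(np.array([[px]],float),K(c),c["distortion"])[0,0]
    V=c["view"];d=V[:3,:3].T@np.array([p[0],-p[1],-1]);o=-V[:3,:3].T@V[:3,3]
    return o,d/np.linalg.norm(d)
def plane(c,px,z):
    o,d=ray(c,px);return o+d*(z-o[2])/d[2]
def tri(a,b):
    (o1,d1),(o2,d2)=a,b
    t=np.linalg.lstsq(np.c_[d1,-d2],o2-o1,rcond=None)[0]
    p,q=o1+t[0]*d1,o2+t[1]*d2;return (p+q)/2,np.linalg.norm(p-q)
def proj(c,P):
    P=np.atleast_2d(P);X=(c["view"][:3,:3]@P.T).T+c["view"][:3,3]
    X=X*[1,-1,-1];return cv2.projectPoints(X,np.zeros(3),np.zeros(3),K(c),c["distortion"])[0][:,0]
def tool():
    s=sense();return s["ee_pos"],R.from_quat(s["orientation"],scalar_first=True),s
E
python3 - <<'E'
from h import *
s=cv2.imread("pics/side0.png");t=cv2.imread("pics/top0.png")
A=cv2.resize(t[175:245,225:295],(400,400),interpolation=cv2.INTER_CUBIC)
B=cv2.resize(t[150:245,300:395],(400,400),interpolation=cv2.INTER_CUBIC)
cs,ct=get_calibration("side"),get_calibration("top")
C=cv2.resize(s[150:210,255:335],(400,300),interpolation=cv2.INTER_CUBIC)
D=cv2.resize(s[195:280,285:375],(400,300),interpolation=cv2.INTER_CUBIC)
cv2.imwrite("pics/m.png",np.vstack([np.hstack([A,B])[:,:],np.hstack([C,D])])[:, :])
m=cv2.imread("pics/m.png");cv2.imwrite("pics/m.png",cv2.resize(m,(685,600)))
for n,p in dict(gauge=(350,197),notch=(347,217)).items(): print(n,plane(ct,p,75).round())
for n,p in dict(holder=(251,210),coup=(308,250),fl=(357,258),tee=(415,253),tray=(468,216)).items(): print(n,plane(ct,p,20).round())
for im,c in((s,cs),(t,ct)):
    h=cv2.cvtColor(im,cv2.COLOR_BGR2HSV);k=cv2.inRange(h,(5,120,60),(16,255,230))
    n,l,st,ce=cv2.connectedComponentsWithStats(k)
    for i in range(1,n):
        if 20<st[i,4]<400: print(st[i],ce[i])
E
```

```text
gauge [548.  24.  75.]
notch [495.  31.  75.]
holder [513. 297.  20.]
coup [405. 135.  20.]
fl [385.  -2.  20.]
tee [ 401. -163.   20.]
tray [ 506. -315.   20.]
[ 0  0  8  6 40] [2.9   2.475]
[263 159  17  17  87] [271.71264368 168.04597701]
[529 352   8   9  36] [532.97222222 357.33333333]
[549 366   8   8  36] [553.         370.36111111]
[493 370  44  30 242] [513.37603306 386.01239669]
[512 370  13   9  45] [519.84444444 374.8       ]
[571 376   7  11  33] [574.18181818 382.93939394]
[573 377  12  23  26] [578.96153846 388.11538462]
[533 385  12   8  41] [540.19512195 389.12195122]
[498 103  20  37 156] [508.         121.68589744]
[238 213  12  21 149] [244.2885906  221.53691275]
[  7 300  57   7 240] [ 37.88333333 303.475     ]
```

View pics/m.png

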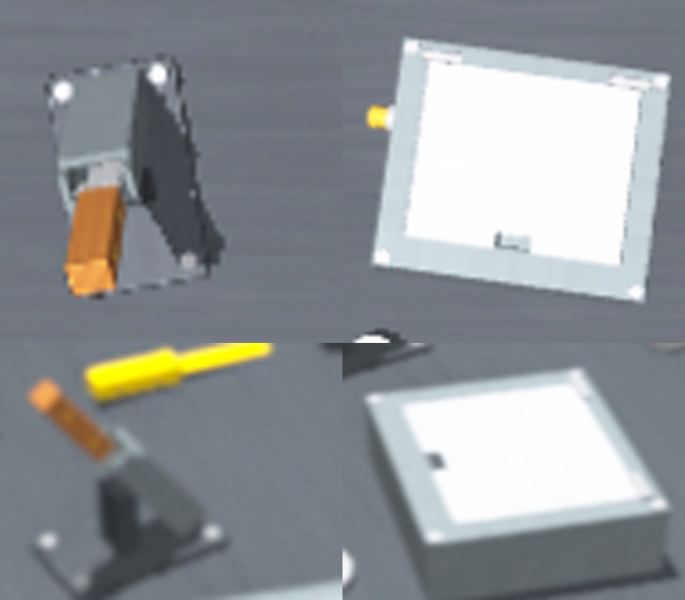

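The crop confirms it: brown handle in the grey slanted holder, leaning towards the robot. The gauge is flush and shut, with the notch at its front. Next I work out rough poses and set up a hover.

```bash
python3 - <<'E'
from h import *
cs,ct,cw=[get_calibration(n) for n in("side","top","wrist")]
f=3.608
C=[plane(ct,((x-342.5)/f+300,y/f+150),75) for x,y in((408,40),(668,73),(645,300),(373,265))]
print(np.round(C));print("centre",np.mean(C,0).round(1))
N=plane(ct,((513-342.5)/f+300,242/f+150),75);print("notch",N.round(1))
fx=(C[0]+C[1]-C[2]-C[3]);print("yaw from x",np.degrees(np.arctan2(fx[1],fx[0])))
fy=(C[0]+C[3]-C[1]-C[2]);print("yaw from y",np.degrees(np.arctan2(-fy[0],fy[1])))
e=tri(ray(ct,(243.4,231.6)),ray(cs,(264.8,162.1)));s=tri(ray(ct,(245.4,213.4)),ray(cs,(280.7,175.4)))
print("end",e,"shoulder",s);d=e[0]-s[0];print(np.linalg.norm(d),d/np.linalg.norm(d),np.degrees(np.arctan2(-d[1],-d[0])))
# holder yaw from base bolts in top crop
g=4.896
P=[plane(ct,(x/g+225,y/g+175),9) for x,y in((63,90),(158,73),(190,260))];print(np.round(P))
d=P[1]-P[2];print(np.degrees(np.arctan2(d[1],d[0])))
p,r,_=tool();V=cw["view"];o=-V[:3,:3].T@V[:3,3];print("cam in tool",r.inv().apply(o-p),"axes(rows right,up,-look) in tool",r.inv().apply(V[:3,:3]).round(3))
E
```

```text
[[644. 110.  75.]
 [623. -84.  75.]
 [454. -66.  75.]
 [476. 133.  75.]]
centre [549.3  23.2  75. ]
notch [494.9  30.6  75. ]
yaw from x -6.834744034080499
yaw from y -6.397188053023877
end (array([451.89308781, 286.75809708, 158.24312689]), np.float64(1.3938265316831837)) shoulder (array([500.76106126, 297.04466084,  91.17992006]), np.float64(3.1663240498139613))
83.61438831539036 [-0.58444455 -0.12302385  0.80205343] 11.887051832965458
[[561. 338.   9.]
 [572. 283.   9.]
 [463. 261.   9.]]
11.524959547293198
cam in tool [ 7.78242776e+01 -4.60342803e-02 -1.43743443e+02] axes(rows right,up,-look) in tool [[ 0.001  1.     0.   ]
 [ 0.953 -0.001  0.304]
 [ 0.304  0.    -0.953]]
```

```bash
cat >> h.py <<'E'
def mat(z,yh):
    z=np.array(z,float);z/=np.linalg.norm(z);y=np.array(yh,float);y-=z*(y@z);y/=np.linalg.norm(y)
    return R.from_matrix(np.c_[np.cross(y,z),y,z])
def rows(P,Q,n,start=None):
    """rounded rows taking the TCP straight to (P,Q) in n rows, from measured pose"""
    p,r=start if start else tool()[:2]; p=np.array(p);out=[]
    for i in range(n,0,-1):
        w=(r.inv()*Q).as_rotvec(degrees=True)/i; d=r.inv().apply((np.array(P)-p)/i)
        w=w.round(1);d=d.round(1);out.append([*d,*w]);p=p+r.apply(d);r=r*R.from_rotvec(w,degrees=True)
    for o in out: print(dict(zip(("dx","dy","dz","rx","ry","rz"),map(float,o))))
    return p,r
def tilt(yaw,a):
    """tool orientation for a pry leaning back a deg to -x of frame with yaw; tool y along pry x"""
    Z=R.from_euler("z",yaw,degrees=True);a=np.radians(a)
    u=Z.apply([-np.sin(a),0,np.cos(a)]);return u,mat(-u,Z.apply([np.cos(a),0,np.sin(a)]))
E
python3 - <<'E'
from h import *
u,Q=tilt(11.7,35);rows(np.array([473,291.5,129])+90*u-0*u,Q,8)
E
```

```text
{'dx': -36.2, 'dy': -13.5, 'dz': 3.5, 'rx': -4.0, 'ry': -2.2, 'rz': 6.9}
{'dx': -37.4, 'dy': -9.3, 'dz': 4.1, 'rx': -4.0, 'ry': -2.2, 'rz': 6.9}
{'dx': -38.1, 'dy': -5.1, 'dz': 5.1, 'rx': -4.0, 'ry': -2.1, 'rz': 6.9}
{'dx': -38.3, 'dy': -0.9, 'dz': 6.3, 'rx': -4.0, 'ry': -2.1, 'rz': 6.8}
{'dx': -37.9, 'dy': 3.1, 'dz': 7.8, 'rx': -4.0, 'ry': -2.2, 'rz': 6.9}
{'dx': -36.9, 'dy': 7.0, 'dz': 9.5, 'rx': -4.0, 'ry': -2.1, 'rz': 6.8}
{'dx': -35.5, 'dy': 10.6, 'dz': 11.5, 'rx': -4.1, 'ry': -2.2, 'rz': 6.9}
{'dx': -33.4, 'dy': 13.9, 'dz': 13.7, 'rx': -4.0, 'ry': -2.1, 'rz': 6.8}
```

{"method": "play_rows", "body": {
  "deltas": [
    {"dx": -36.2,"dy": -13.5,"dz": 3.5,"rx": -4,"ry": -2.2,"rz": 6.9,"jaw": 85},
    {"dx": -37.4,"dy": -9.3,"dz": 4.1,"rx": -4,"ry": -2.2,"rz": 6.9},
    {"dx": -38.1,"dy": -5.1,"dz": 5.1,"rx": -4,"ry": -2.1,"rz": 6.9},
    {"dx": -38.3,"dy": -0.9,"dz": 6.3,"rx": -4,"ry": -2.1,"rz": 6.8},
    {"dx": -37.9,"dy": 3.1,"dz": 7.8,"rx": -4,"ry": -2.2,"rz": 6.9},
    {"dx": -36.9,"dy": 7,"dz": 9.5,"rx": -4,"ry": -2.1,"rz": 6.8},
    {"dx": -35.5,"dy": 10.6,"dz": 11.5,"rx": -4.1,"ry": -2.2,"rz": 6.9},
    {"dx": -33.4,"dy": 13.9,"dz": 13.7,"rx": -4,"ry": -2.1,"rz": 6.8}
  ]
}}

```text
schema error: expected keys rx, ry, rz, dx, dy, dz, jaw
```

{"method": "play_rows", "body": {
  "deltas": [
    {},
    {}
  ]
}}

```text
schema error: expected keys rx, ry, rz, dx, dy, dz, jaw
```

```bash
python3 - <<'E'
from h import *
u,Q=tilt(11.7,35)
p,r,s=tool();print(p,"err",(np.array([473,291.5,129])+90*u-p).round(1),(r.inv()*Q).as_rotvec(degrees=True).round(1),s["q"].round(2),s["time_s"])
c=get_calibration("wrist");im=grab_frame("wrist");cv2.imwrite("pics/w1.png",im);np.save("w1.npy",c["view"])
g=np.array([473,291.5,129]);print(proj(c,[g+35*u,g,g-45*u]).round())
E
```

```text
[193.08118355 488.00232879 230.85467615] err [ 229.4 -207.   -28.1] [-32.1 -17.3  54.9] [ 0.97  0.31  1.5  -0.    1.33 -0.22] 0.15
[[236. 478.]
 [252. 459.]
 [270. 438.]]
```

View pics/w1.png

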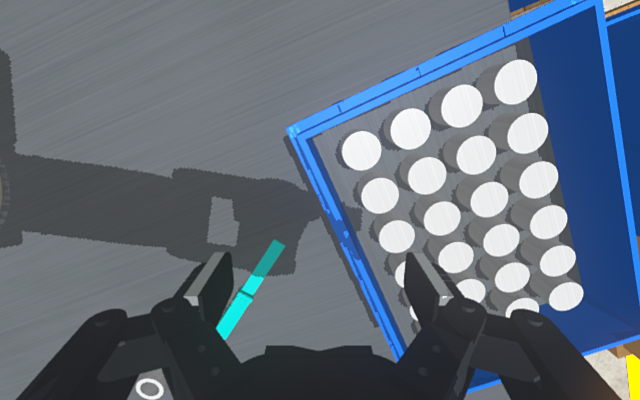

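All keys are needed, so the arm has not moved; the picture shows only the bin and the turquoise look-alike. (4 viewed.)

{"method": "play_rows", "body": {
  "deltas": [
    {"dx": -36.2,"dy": -13.5,"dz": 3.5,"rx": -4,"ry": -2.2,"rz": 6.9,"jaw": 85},
    {"dx": -37.4,"dy": -9.3,"dz": 4.1,"rx": -4,"ry": -2.2,"rz": 6.9,"jaw": 85},
    {"dx": -38.1,"dy": -5.1,"dz": 5.1,"rx": -4,"ry": -2.1,"rz": 6.9,"jaw": 85},
    {"dx": -38.3,"dy": -0.9,"dz": 6.3,"rx": -4,"ry": -2.1,"rz": 6.8,"jaw": 85},
    {"dx": -37.9,"dy": 3.1,"dz": 7.8,"rx": -4,"ry": -2.2,"rz": 6.9,"jaw": 85},
    {"dx": -36.9,"dy": 7,"dz": 9.5,"rx": -4,"ry": -2.1,"rz": 6.8,"jaw": 85},
    {"dx": -35.5,"dy": 10.6,"dz": 11.5,"rx": -4.1,"ry": -2.2,"rz": 6.9,"jaw": 85},
    {"dx": -33.4,"dy": 13.9,"dz": 13.7,"rx": -4,"ry": -2.1,"rz": 6.8,"jaw": 85}
  ]
}}

```text
time_s: 1.2
ee_pos: [423.3, 280.3, 203.1]
orientation: [0.19, 0.603, 0.738, 0.235]
ft_force: [0.3, -0.5, 0.3]
grip_width: 0.991
```

{"method": "play_rows", "body": {
  "deltas": [
    {"dx": 0,"dy": 0,"dz": 0,"rx": 0,"ry": 0,"rz": 0,"jaw": 60},
    {"dx": 0,"dy": 0,"dz": 0,"rx": 0,"ry": 0,"rz": 0,"jaw": 60}
  ]
}}

```text
time_s: 1.45
ee_pos: [422.4, 281.5, 203.3]
orientation: [0.189, 0.602, 0.74, 0.234]
ft_force: [-0.5, -0.1, 0.4]
grip_width: 0.7
```

```bash
python3 - <<'E'
from h import *
u,Q=tilt(11.7,35)
p,r,s=tool();print(p,"err",(np.array([473,291.5,129])+90*u-p).round(1),(r.inv()*Q).as_rotvec(degrees=True).round(1),s["q"].round(2),s["time_s"])
c=get_calibration("wrist");im=grab_frame("wrist");cv2.imwrite("pics/w2.png",im);np.save("w2.npy",c["view"])
g=np.array([473,291.5,129]);print(proj(c,[g+35*u,g,g-45*u]).round())
E
```

```text
[422.36167497 281.53894766 203.28388574] err [ 0.1 -0.5 -0.6] [ 0.  -0.1  0. ] [ 0.42  0.06  2.01 -0.27  0.48  0.41] 1.45
[[317. 218.]
 [317. 202.]
 [317. 188.]]
```

View pics/w2.png

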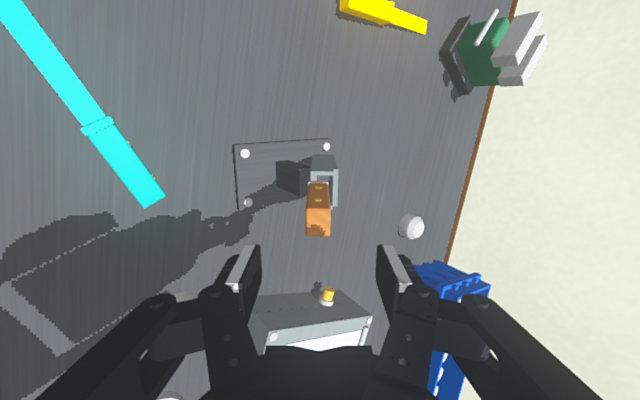

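The view shows the brown handle's end face at about (318,222), predicted (317,218); twist and direction match. I step in 30 mm and triangulate the handle end from the two views.

{"method": "play_rows", "body": {
  "deltas": [
    {"dx": -2,"dy": 0,"dz": 15,"rx": 0,"ry": 0,"rz": 0,"jaw": 60},
    {"dx": 0,"dy": 0,"dz": 15,"rx": 0,"ry": 0,"rz": 0,"jaw": 60},
    {"dx": 0,"dy": 0,"dz": 0,"rx": 0,"ry": 0,"rz": 0,"jaw": 60}
  ]
}}

```text
time_s: 1.88
ee_pos: [439.8, 282.7, 176.9]
orientation: [0.189, 0.602, 0.74, 0.233]
ft_force: [0.3, -0.3, 0.4]
grip_width: 0.706
```

```bash
python3 - <<'E'
from h import *
u,Q=tilt(11.7,35);p,r,s=tool()
c=get_calibration("wrist");im=grab_frame("wrist");cv2.imwrite("pics/w3.png",im)
c2=dict(c);c2["view"]=np.load("w2.npy");E=[]
for cc,f in((c2,"w2"),(c,"w3")):
    i=cv2.imread(f"pics/{f}.png");h=cv2.cvtColor(i,cv2.COLOR_BGR2HSV)
    k=cv2.inRange(h,(5,110,60),(16,255,255));k[:150]=0;k[280:]=0;k[:,:260]=0;k[:,400:]=0
    n,l,st,ce=cv2.connectedComponentsWithStats(k);j=1+st[1:,4].argmax();b=st[j];print(b,ce[j])
    k1=cv2.inRange(h,(5,110,60),(16,255,255))*(l==j);print([int(i[y,b[0]+b[2]//2,2]) for y in range(b[1],b[1]+b[3],3)])
    E.append(ray(cc,(b[0]+b[2]/2-.5,b[1]+b[3]-1)))
X,g=tri(*E);print("bottom edge of end",X,g, "in tool",r.inv().apply(X-p))
E
```

```text
[ 306  183   25   53 1161] [317.8372093  210.97588286]
[143, 148, 152, 134, 137, 153, 183, 138, 142, 237, 238, 233, 236, 240, 210, 164, 149, 155]
[ 305  190   30   64 1643] [319.22154595 223.98660986]
[133, 136, 217, 132, 136, 136, 141, 172, 138, 138, 135, 222, 242, 235, 233, 236, 240, 210, 167, 157, 151, 153]
bottom edge of end [454.47828727 275.35266226 161.12600324] 0.014271677178772762 in tool [-10.18682756   1.5268169   20.28749331]
```

{"method": "play_rows", "body": {
  "deltas": [
    {"dx": 1,"dy": 1.5,"dz": 15,"rx": 0,"ry": 0,"rz": 0,"jaw": 60},
    {"dx": 0,"dy": 0,"dz": 20,"rx": 0,"ry": 0,"rz": 0,"jaw": 60},
    {"dx": 0,"dy": 0,"dz": 20,"rx": 0,"ry": 0,"rz": 0,"jaw": 60},
    {"dx": 0,"dy": 0,"dz": 18,"rx": 0,"ry": 0,"rz": 0,"jaw": 60},
    {"dx": 0,"dy": 0,"dz": 0,"rx": 0,"ry": 0,"rz": 0,"jaw": 40},
    {"dx": 0,"dy": 0,"dz": 0,"rx": 0,"ry": 0,"rz": 0,"jaw": 10},
    {"dx": 0,"dy": 0,"dz": 0,"rx": 0,"ry": 0,"rz": 0,"jaw": 10},
    {"dx": 0,"dy": 0,"dz": 0,"rx": 0,"ry": 0,"rz": 0,"jaw": 10}
  ],
  "newtons": 100
}}

```text
time_s: 2.92
ee_pos: [481.5, 292.7, 120.5]
orientation: [0.19, 0.602, 0.74, 0.234]
ft_force: [-6.5, -1.6, 6.6]
grip_width: 0.197
```

```bash
python3 - <<'E'
from h import *
p,r,s=tool();print(p,s["orientation"],s["ft_force"],s["wrist_torque"],s["grip_width"]*85.4)
np.savez("grasp.npz",p=p,q=s["orientation"])
u=-r.apply([0,0,1]);print("u",u,"tip est", p-116*u)
E
```

```text
[481.47708124 292.70659635 120.51555908] [0.18979094 0.60189564 0.739541   0.23405157] [-6.53541945 -1.64045729  6.60556828] [-0.21232331  0.6239793  -0.00122644] 16.79313604719068
u [-0.56246561 -0.11771278  0.81839852] tip est [546.72309211 306.36127941  25.58133081]
```

Gripped at about 17 mm opening. Pulling out along the pocket axis.

{"method": "play_rows", "body": {
  "deltas": [
    {"dx": 0,"dy": 0,"dz": -10,"rx": 0,"ry": 0,"rz": 0,"jaw": 10},
    {"dx": 0,"dy": 0,"dz": -16,"rx": 0,"ry": 0,"rz": 0,"jaw": 10},
    {"dx": 0,"dy": 0,"dz": -18,"rx": 0,"ry": 0,"rz": 0,"jaw": 10},
    {"dx": 0,"dy": 0,"dz": -18,"rx": 0,"ry": 0,"rz": 0,"jaw": 10},
    {"dx": 0,"dy": 0,"dz": -18,"rx": 0,"ry": 0,"rz": 0,"jaw": 10},
    {"dx": 0,"dy": 0,"dz": -18,"rx": 0,"ry": 0,"rz": 0,"jaw": 10},
    {"dx": 0,"dy": 0,"dz": -15,"rx": 0,"ry": 0,"rz": 0,"jaw": 10},
    {"dx": 0,"dy": 0,"dz": 0,"rx": 0,"ry": 0,"rz": 0,"jaw": 10}
  ]
}}

```text
time_s: 3.92
ee_pos: [418.1, 279.5, 213.3]
orientation: [0.19, 0.602, 0.739, 0.235]
ft_force: [0.5, 0.4, -1.6]
grip_width: 0.198
```

```bash
python3 - <<'E'
from h import *
p,r,s=tool();print(p,s["ft_force"],s["wrist_torque"],s["grip_width"]*85.4,s["time_s"])
# hover: pry tip 60 mm above/behind notch, tilt 35 in gauge frame
n=np.array([495.5,29.7,75]);u,Q=tilt(-6.6,35)
P=n+[0,0,55]+u*116;print(P)
e=rows(P+[0,0,0],Q,8)
E
```

```text
[418.1488713  279.4903539  213.25985988] [ 0.47434413  0.41405411 -1.63840003] [-0.09068974  0.37303407  0.04088439] 16.925010357003533 3.925
[429.40607554  37.34732798 225.02163714]
{'dx': -29.9, 'dy': -3.0, 'dz': -4.0, 'rx': 0.0, 'ry': -1.3, 'rz': 1.9}
{'dx': -30.1, 'dy': -2.1, 'dz': -3.3, 'rx': 0.0, 'ry': -1.3, 'rz': 1.9}
{'dx': -30.2, 'dy': -1.0, 'dz': -2.6, 'rx': 0.0, 'ry': -1.3, 'rz': 1.9}
{'dx': -30.3, 'dy': -0.0, 'dz': -1.9, 'rx': 0.0, 'ry': -1.3, 'rz': 1.9}
{'dx': -30.3, 'dy': 0.9, 'dz': -1.3, 'rx': 0.0, 'ry': -1.4, 'rz': 1.8}
{'dx': -30.3, 'dy': 1.9, 'dz': -0.5, 'rx': 0.0, 'ry': -1.3, 'rz': 1.9}
{'dx': -30.2, 'dy': 2.9, 'dz': 0.1, 'rx': 0.1, 'ry': -1.4, 'rz': 1.8}
{'dx': -30.0, 'dy': 3.9, 'dz': 0.9, 'rx': 0.0, 'ry': -1.3, 'rz': 1.9}
```

{"method": "play_rows", "body": {
  "deltas": [
    {"dx": -29.9,"dy": -3,"dz": -4,"rx": 0,"ry": -1.3,"rz": 1.9,"jaw": 10},
    {"dx": -30.1,"dy": -2.1,"dz": -3.3,"rx": 0,"ry": -1.3,"rz": 1.9,"jaw": 10},
    {"dx": -30.2,"dy": -1,"dz": -2.6,"rx": 0,"ry": -1.3,"rz": 1.9,"jaw": 10},
    {"dx": -30.3,"dy": 0,"dz": -1.9,"rx": 0,"ry": -1.3,"rz": 1.9,"jaw": 10},
    {"dx": -30.3,"dy": 0.9,"dz": -1.3,"rx": 0,"ry": -1.4,"rz": 1.8,"jaw": 10},
    {"dx": -30.3,"dy": 1.9,"dz": -0.5,"rx": 0,"ry": -1.3,"rz": 1.9,"jaw": 10},
    {"dx": -30.2,"dy": 2.9,"dz": 0.1,"rx": 0.1,"ry": -1.4,"rz": 1.8,"jaw": 10},
    {"dx": -30,"dy": 3.9,"dz": 0.9,"rx": 0,"ry": -1.3,"rz": 1.9,"jaw": 10}
  ]
}}

```text
time_s: 4.92
ee_pos: [429.5, 36.2, 223.8]
orientation: [0.224, 0.713, 0.634, 0.199]
ft_force: [0.8, -0.1, -1.2]
grip_width: 0.198
```

{"method": "play_rows", "body": {
  "deltas": [
    {"dx": 0,"dy": 0,"dz": 0,"rx": 0,"ry": 0,"rz": 0,"jaw": 10},
    {"dx": 0,"dy": 0,"dz": 0,"rx": 0,"ry": 0,"rz": 0,"jaw": 10}
  ]
}}

```text
time_s: 5.18
ee_pos: [429.4, 37.5, 223.8]
orientation: [0.224, 0.713, 0.635, 0.199]
ft_force: [-0.4, -0.6, -1.0]
grip_width: 0.201
```

```bash
python3 - <<'E'
from h import *
p,r,s=tool();print(p,s["q"].round(2),s["ft_force"])
c=get_calibration("wrist");im=grab_frame("wrist");np.save("w4.npy",c["view"]);cv2.imwrite("pics/w4.png",im)
u=-r.apply([0,0,1]);ti=p-116*u
G=R.from_euler("z",-6.6,degrees=True);n=np.array([495.5,29.7,75])
print(proj(c,[ti,n]).round(1),proj(c,[n+G.apply(v) for v in([-6,14,0],[-6,-14,0],[6,14,0],[6,-14,0])]).round(1))
cv2.imwrite("pics/w4c.png",cv2.resize(im[120:320,190:450],(780,600),interpolation=cv2.INTER_CUBIC))
E
```

```text
[429.3951722   37.52866866 223.76806902] [-0.22 -0.19  2.18  0.12  0.54 -0.19] [-0.42232318 -0.56962206 -1.01881368]
[[317.4 192.7]
 [288.8 180.8]] [[283.3 168.4]
 [284.2 194.4]
 [293.4 167.1]
 [294.  192.5]]
```

View pics/w4.png

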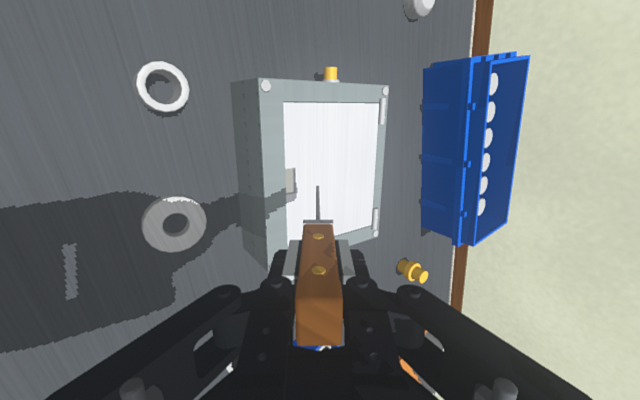

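```bash
python3 - <<'E'
from h import *
c=get_calibration("wrist");im=cv2.imread("pics/w4.png");c["view"]=np.load("w4.npy")
p,r,s=tool();print(proj(c,[p+r.apply([a,0,z]) for a in(9,-9) for z in(116,26)]).round(1))
cv2.imwrite("pics/w4c.png",cv2.resize(im[155:230,265:365],(800,600),interpolation=cv2.INTER_CUBIC))
E
```

```text
[[317.4 182.8]
 [317.  220.2]
 [317.4 201.7]
 [317.  246.6]]
```

View pics/w4c.png

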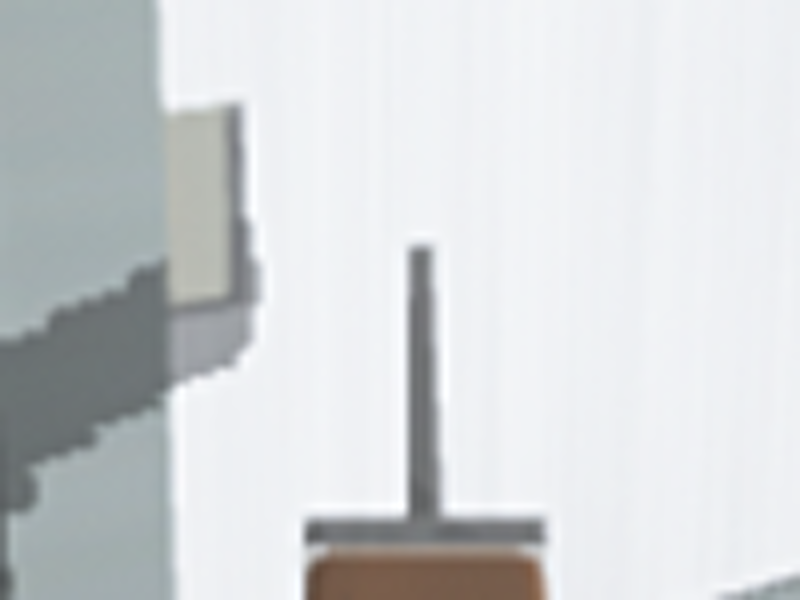

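The crop shows the notch spanning columns 285.8–295.3 and rows 168–194, about 2 px to the +x side of my estimate. The blade tip is at (317.6,185.6), about 3 px lower than predicted. I correct for both and go above the notch at 20° tilt.

```bash
cat >> h.py <<'E'
TIP=np.array([-1.3,.2,113.]);YAW=-6.6;G=R.from_euler("z",YAW,degrees=True)
N=np.array([497.6,28.9,75.])
def pose(t,a):
    u,Q=tilt(YAW,a);return N+G.apply([t[0],t[2] if len(t)>2 else 0,t[1]])-Q.apply(TIP),Q
E
python3 - <<'E'
from h import *
c=get_calibration("wrist");c["view"]=np.load("w4.npy");print(plane(c,(290.6,181.2),75))
P,Q=pose((-6.4,15),20);s=rows(P,Q,5)
E
```

```text
[497.59365703  28.64950599  75.        ]
{'dx': 0.1, 'dy': 0.7, 'dz': 7.2, 'rx': 3.0, 'ry': 0.0, 'rz': 0.0}
{'dx': 0.0, 'dy': 1.1, 'dz': 7.2, 'rx': 3.0, 'ry': 0.0, 'rz': 0.0}
{'dx': 0.1, 'dy': 1.4, 'dz': 7.1, 'rx': 3.0, 'ry': 0.0, 'rz': 0.0}
{'dx': 0.0, 'dy': 1.8, 'dz': 7.1, 'rx': 2.9, 'ry': 0.0, 'rz': 0.0}
{'dx': 0.1, 'dy': 2.2, 'dz': 6.9, 'rx': 3.0, 'ry': 0.0, 'rz': 0.0}
```

{"method": "play_rows", "body": {
  "deltas": [
    {"dx": 0.1,"dy": 0.7,"dz": 7.2,"rx": 3,"ry": 0,"rz": 0,"jaw": 10},
    {"dx": 0,"dy": 1.1,"dz": 7.2,"rx": 3,"ry": 0,"rz": 0,"jaw": 10},
    {"dx": 0.1,"dy": 1.4,"dz": 7.1,"rx": 3,"ry": 0,"rz": 0,"jaw": 10},
    {"dx": 0,"dy": 1.8,"dz": 7.1,"rx": 2.9,"ry": 0,"rz": 0,"jaw": 10},
    {"dx": 0.1,"dy": 2.2,"dz": 6.9,"rx": 3,"ry": 0,"rz": 0,"jaw": 10},
    {"dx": 0,"dy": 0,"dz": 0,"rx": 0,"ry": 0,"rz": 0,"jaw": 10},
    {"dx": 0,"dy": 0,"dz": 0,"rx": 0,"ry": 0,"rz": 0,"jaw": 10}
  ]
}}

```text
time_s: 6.1
ee_pos: [452.6, 35.3, 196.4]
orientation: [0.13, 0.735, 0.655, 0.116]
ft_force: [-0.6, 0.3, -2.3]
grip_width: 0.199
```

```bash
python3 - <<'E'
from h import *
p,r,s=tool();P,Q=pose((-6.4,15),20);print((P-p).round(1),(r.inv()*Q).as_rotvec(degrees=True).round(1))
c=get_calibration("wrist");im=grab_frame("wrist");np.save("w5.npy",c["view"]);cv2.imwrite("pics/w5.png",im)
print("tip near/mid/far edge",proj(c,[p+r.apply(TIP+[a,0,0]) for a in(9,0,-9)]).round(1))
print("notch",proj(c,[N+G.apply(v) for v in([-6,14,0],[-6,-14,0],[6,14,0],[6,-14,0])]).round(1))
cv2.imwrite("pics/w5c.png",cv2.resize(im[155:230,265:365],(800,600),interpolation=cv2.INTER_CUBIC))
E
```

```text
[ 0.2  0.1 -0.3] [0. 0. 0.]
tip near/mid/far edge [[317.9 185.3]
 [317.9 194.9]
 [317.9 204.3]]
notch [[312.9 176. ]
 [313.  204.1]
 [324.8 175. ]
 [324.6 202.8]]
```

View pics/w5c.png

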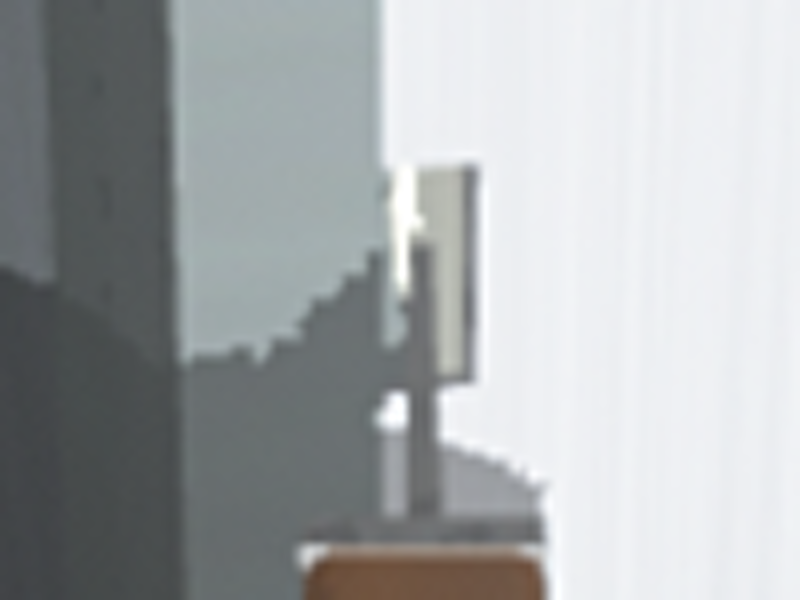

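Tip (317.6,186) lies between the notch's left (312.6) and right (324.8) edges, as predicted. Inserting 37 mm along the blade.

{"method": "play_rows", "body": {
  "deltas": [
    {"dx": 0,"dy": 0,"dz": 8,"rx": 0,"ry": 0,"rz": 0,"jaw": 10},
    {"dx": 0,"dy": 0,"dz": 7,"rx": 0,"ry": 0,"rz": 0,"jaw": 10},
    {"dx": 0,"dy": 0,"dz": 6,"rx": 0,"ry": 0,"rz": 0,"jaw": 10},
    {"dx": 0,"dy": 0,"dz": 6,"rx": 0,"ry": 0,"rz": 0,"jaw": 10},
    {"dx": 0,"dy": 0,"dz": 5,"rx": 0,"ry": 0,"rz": 0,"jaw": 10},
    {"dx": 0,"dy": 0,"dz": 5,"rx": 0,"ry": 0,"rz": 0,"jaw": 10},
    {"dx": 0,"dy": 0,"dz": 0,"rx": 0,"ry": 0,"rz": 0,"jaw": 10}
  ]
}}

```text
time_s: 7.02
ee_pos: [465.4, 33.3, 161.4]
orientation: [0.13, 0.736, 0.655, 0.115]
ft_force: [0.8, -0.0, -1.3]
grip_width: 0.194
```

```bash
python3 - <<'E'
from h import *
p,r,s=tool();print(s["ft_force"],s["wrist_torque"]);P,Q=pose((6.4,-20),20);print((P-p).round(1))
st=(p,r)
for a,n in((26,1),(32,1),(38,1)):
    P,Q=pose((17.5*np.tan(np.radians(a))+.3,-20),a);st=rows(P,Q,n,st)
E
```

```text
[ 0.83663076 -0.04532202 -1.33250823] [-0.02374483  0.24722487  0.02989075]
[ 0.1  0.6 -0.3]
{'dx': 0.6, 'dy': -9.6, 'dz': 1.7, 'rx': -6.0, 'ry': 0.0, 'rz': -0.0}
{'dx': -0.0, 'dy': -9.6, 'dz': 1.7, 'rx': -6.0, 'ry': 0.0, 'rz': -0.0}
{'dx': -0.0, 'dy': -9.5, 'dz': 2.1, 'rx': -6.0, 'ry': 0.0, 'rz': -0.0}
```

Free insertion, no contact force. I lean the blade back so the tip goes under the cover.

{"method": "play_rows", "body": {
  "deltas": [
    {"dx": 0.6,"dy": -4.8,"dz": 0.9,"rx": -3,"ry": 0,"rz": 0,"jaw": 10},
    {"dx": 0,"dy": -4.8,"dz": 0.9,"rx": -3,"ry": 0,"rz": 0,"jaw": 10},
    {"dx": 0,"dy": -4.8,"dz": 0.9,"rx": -3,"ry": 0,"rz": 0,"jaw": 10},
    {"dx": 0,"dy": -4.8,"dz": 0.9,"rx": -3,"ry": 0,"rz": 0,"jaw": 10},
    {"dx": 0,"dy": -4.8,"dz": 1,"rx": -3,"ry": 0,"rz": 0,"jaw": 10},
    {"dx": 0,"dy": -4.8,"dz": 1,"rx": -3,"ry": 0,"rz": 0,"jaw": 10},
    {"dx": 0,"dy": 0,"dz": 0,"rx": 0,"ry": 0,"rz": 0,"jaw": 10}
  ]
}}

```text
time_s: 7.9
ee_pos: [442.2, 36.7, 143.1]
orientation: [0.243, 0.706, 0.629, 0.216]
ft_force: [1.1, -0.3, -1.5]
grip_width: 0.198
```

```bash
cat >> h.py <<'E'
def lift(th,a=38,L=10):
    t=np.radians(th);A=np.radians(a);c,s=np.cos(t),np.sin(t)
    cor=np.array([124-118*c-5*s,118*s-5*c])
    d=np.array([np.sin(A),-np.cos(A)]);n=np.array([-np.cos(A),-np.sin(A)])
    if th>90-a: d=np.array([c,-s]);n=np.array([-s,-c])
    return cor+L*d+1.5*n
E
python3 - <<'E'
from h import *
p,r,s=tool();print(s["ft_force"],s["wrist_torque"]);a=38
P,Q=pose((14,-20),a);print((P-p).round(1),(r.inv()*Q).as_rotvec(degrees=True).round(1))
print([lift(t).round() for t in (0,20,52,53,85)])
tip=p+r.apply(TIP);print("tip g",G.inv().apply(tip-N).round(1))
st=(p,r)
for th in(0,3,6,9,12,15,18,21): P,Q=pose(lift(th),a);st=rows(P,Q,1,st)
E
```

```text
[ 1.06727127 -0.2705482  -1.54626871] [0.05089124 0.47195591 0.02330148]
[ 0.2 -0.1  0.8] [-0.1  0.  -0. ]
[array([ 11., -14.]), array([16., 27.]), array([52., 81.]), array([54., 82.]), array([108., 107.])]
tip g [ 13.7   0.1 -20.9]
{'dx': -0.1, 'dy': 2.1, 'dz': -7.3, 'rx': -0.1, 'ry': 0.0, 'rz': -0.0}
{'dx': -0.0, 'dy': 3.7, 'dz': -4.9, 'rx': 0.0, 'ry': 0.0, 'rz': -0.0}
{'dx': -0.0, 'dy': 4.0, 'dz': -4.7, 'rx': 0.0, 'ry': 0.0, 'rz': -0.0}
{'dx': -0.0, 'dy': 4.2, 'dz': -4.5, 'rx': 0.0, 'ry': 0.0, 'rz': -0.0}
{'dx': -0.0, 'dy': 4.4, 'dz': -4.3, 'rx': 0.0, 'ry': 0.0, 'rz': -0.0}
{'dx': -0.0, 'dy': 4.7, 'dz': -4.1, 'rx': 0.0, 'ry': 0.0, 'rz': -0.0}
{'dx': -0.0, 'dy': 4.9, 'dz': -3.8, 'rx': 0.0, 'ry': 0.0, 'rz': -0.0}
{'dx': -0.0, 'dy': 5.1, 'dz': -3.5, 'rx': 0.0, 'ry': 0.0, 'rz': -0.0}
```

{"method": "play_rows", "body": {
  "deltas": [
    {"dx": 0,"dy": 2.1,"dz": -3.3,"rx": 0,"ry": 0,"rz": 0,"jaw": 10},
    {"dx": 0,"dy": 3.7,"dz": -4.9,"rx": 0,"ry": 0,"rz": 0,"jaw": 10},
    {"dx": 0,"dy": 4,"dz": -4.7,"rx": 0,"ry": 0,"rz": 0,"jaw": 10},
    {"dx": 0,"dy": 4.2,"dz": -4.5,"rx": 0,"ry": 0,"rz": 0,"jaw": 10}
  ]
}}

```text
time_s: 8.4
ee_pos: [442.5, 36.8, 165.6]
orientation: [0.242, 0.706, 0.629, 0.216]
ft_force: [-4.7, 0.6, -4.5]
grip_width: 0.198
```

Contact force about 6 N, as expected for lifting. Continuing.

{"method": "play_rows", "body": {
  "deltas": [
    {"dx": 0,"dy": 4.4,"dz": -4.3,"rx": 0,"ry": 0,"rz": 0,"jaw": 10},
    {"dx": 0,"dy": 4.7,"dz": -4.1,"rx": 0,"ry": 0,"rz": 0,"jaw": 10},
    {"dx": 0,"dy": 4.9,"dz": -3.8,"rx": 0,"ry": 0,"rz": 0,"jaw": 10},
    {"dx": 0,"dy": 5.1,"dz": -3.5,"rx": 0,"ry": 0,"rz": 0,"jaw": 10}
  ]
}}

```text
time_s: 8.9
ee_pos: [447.5, 36.2, 189.6]
orientation: [0.242, 0.706, 0.629, 0.215]
ft_force: [-8.1, 0.5, -3.1]
grip_width: 0.192
```

```bash
python3 - <<'E'
from h import *
p,r,s=tool();print(s["ft_force"],s["wrist_torque"],s["q"].round(2));a=38
cv2.imwrite("pics/s6.png",grab_frame("side"))
print((pose(lift(21,L=14),a)[0]-p).round(1));st=(p,r)
for th in(26,31,36,41,46,50,55,60, 65,70,75,80,85,90): P,Q=pose(lift(th,L=14),a);st=rows(P,Q,1,st)
i=cv2.imread("pics/s6.png");cv2.imwrite("pics/s6c.png",cv2.resize(i[150:290,240:400],(640,560),interpolation=cv2.INTER_CUBIC))
E
```

```text
[-8.13124342  0.50052218 -3.10691786] [ 0.31136293  2.46742514 -0.01249735] [-0.22 -0.09  2.23  0.18  0.35 -0.25]
[ 0.3 -0.3  0. ]
{'dx': -0.2, 'dy': 9.1, 'dz': -5.1, 'rx': -0.2, 'ry': 0.0, 'rz': -0.0}
{'dx': -0.0, 'dy': 9.3, 'dz': -4.5, 'rx': 0.0, 'ry': 0.0, 'rz': -0.0}
{'dx': -0.0, 'dy': 9.6, 'dz': -3.7, 'rx': 0.0, 'ry': 0.0, 'rz': -0.0}
{'dx': -0.0, 'dy': 9.9, 'dz': -2.8, 'rx': 0.0, 'ry': 0.0, 'rz': -0.0}
{'dx': -0.0, 'dy': 10.1, 'dz': -2.0, 'rx': 0.0, 'ry': 0.0, 'rz': -0.0}
{'dx': -0.0, 'dy': 8.2, 'dz': -0.9, 'rx': 0.0, 'ry': 0.0, 'rz': -0.0}
{'dx': -0.0, 'dy': 9.6, 'dz': -0.5, 'rx': 0.0, 'ry': 0.0, 'rz': -0.0}
{'dx': -0.0, 'dy': 9.0, 'dz': 0.3, 'rx': 0.0, 'ry': 0.0, 'rz': -0.0}
{'dx': -0.0, 'dy': 9.1, 'dz': 1.1, 'rx': 0.0, 'ry': 0.0, 'rz': -0.0}
{'dx': -0.0, 'dy': 8.9, 'dz': 1.9, 'rx': 0.0, 'ry': 0.0, 'rz': -0.0}
{'dx': -0.0, 'dy': 8.7, 'dz': 2.7, 'rx': 0.0, 'ry': 0.0, 'rz': -0.0}
{'dx': -0.0, 'dy': 8.4, 'dz': 3.4, 'rx': 0.0, 'ry': 0.0, 'rz': -0.0}
{'dx': -0.0, 'dy': 8.1, 'dz': 4.1, 'rx': 0.0, 'ry': 0.0, 'rz': -0.0}
{'dx': -0.0, 'dy': 7.7, 'dz': 4.8, 'rx': 0.0, 'ry': 0.0, 'rz': -0.0}
```

View pics/s6c.png

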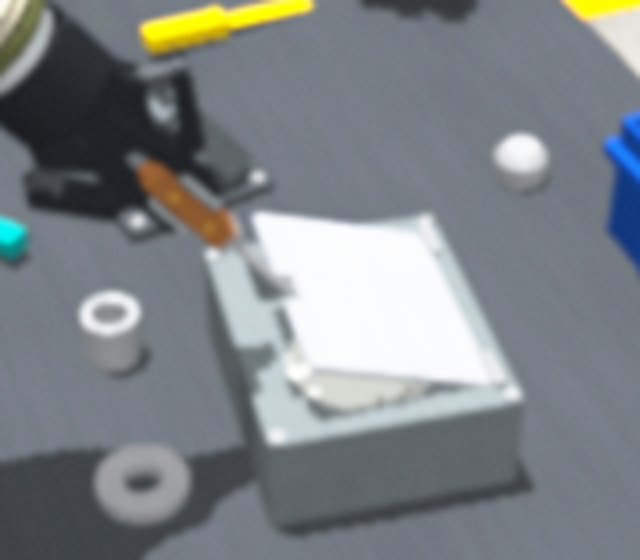

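Cover raised about 20° with the blade under its edge (dial visible below). Swinging on.

{"method": "play_rows", "body": {
  "deltas": [
    {"dx": 0,"dy": 9.1,"dz": -5.1,"rx": 0,"ry": 0,"rz": 0,"jaw": 10},
    {"dx": 0,"dy": 9.3,"dz": -4.5,"rx": 0,"ry": 0,"rz": 0,"jaw": 10},
    {"dx": 0,"dy": 9.6,"dz": -3.7,"rx": 0,"ry": 0,"rz": 0,"jaw": 10},
    {"dx": 0,"dy": 9.9,"dz": -2.8,"rx": 0,"ry": 0,"rz": 0,"jaw": 10},
    {"dx": 0,"dy": 10.1,"dz": -2,"rx": 0,"ry": 0,"rz": 0,"jaw": 10},
    {"dx": 0,"dy": 8.2,"dz": -0.9,"rx": 0,"ry": 0,"rz": 0,"jaw": 10},
    {"dx": 0,"dy": 9.6,"dz": -0.5,"rx": 0,"ry": 0,"rz": 0,"jaw": 10},
    {"dx": 0,"dy": 9,"dz": 0.3,"rx": 0,"ry": 0,"rz": 0,"jaw": 10}
  ]
}}

```text
time_s: 9.95
ee_pos: [495.8, 30.4, 251.4]
orientation: [0.243, 0.706, 0.629, 0.216]
ft_force: [-2.2, -0.1, -4.7]
grip_width: 0.196
```

{"method": "play_rows", "body": {
  "deltas": [
    {"dx": 0,"dy": 9.1,"dz": 1.1,"rx": 0,"ry": 0,"rz": 0,"jaw": 10},
    {"dx": 0,"dy": 8.9,"dz": 1.9,"rx": 0,"ry": 0,"rz": 0,"jaw": 10},
    {"dx": 0,"dy": 8.7,"dz": 2.7,"rx": 0,"ry": 0,"rz": 0,"jaw": 10},
    {"dx": 0,"dy": 8.4,"dz": 3.4,"rx": 0,"ry": 0,"rz": 0,"jaw": 10},
    {"dx": 0,"dy": 8.1,"dz": 4.1,"rx": 0,"ry": 0,"rz": 0,"jaw": 10},
    {"dx": 0,"dy": 7.7,"dz": 4.8,"rx": 0,"ry": 0,"rz": 0,"jaw": 10}
  ]
}}

```text
time_s: 10.7
ee_pos: [546.9, 24.5, 268.6]
orientation: [0.244, 0.706, 0.629, 0.217]
ft_force: [-3.4, -0.2, -2.1]
grip_width: 0.198
```

```bash
python3 - <<'E'
from h import *
p,r,s=tool();print(p,s["ft_force"],s["wrist_torque"],s["q"].round(2),s["grip_width"]*85.4)
print((pose(lift(90,L=14),38)[0]-p).round(1),G.inv().apply(p+r.apply(TIP)-N).round(1))
cv2.imwrite("pics/s7.png",grab_frame("side"));cv2.imwrite("pics/t7.png",grab_frame("top"))
i=cv2.imread("pics/s7.png");j=cv2.imread("pics/t7.png")
cv2.imwrite("pics/s7c.png",np.hstack([cv2.resize(i[130:290,240:400],(400,400)),cv2.resize(j[130:250,280:400],(400,400))]))
E
```

```text
[546.90758655  24.50909349 268.5866648 ] [-3.41040337 -0.2283496  -2.11339516] [ 0.08838109  1.39253643 -0.02901557] [-0.19  0.03  1.88  0.09  0.57 -0.13] 16.926161647053014
[-1.7  0.2 -0.7] [ 1.193e+02 -1.000e-01  1.047e+02]
```

View pics/s7c.png

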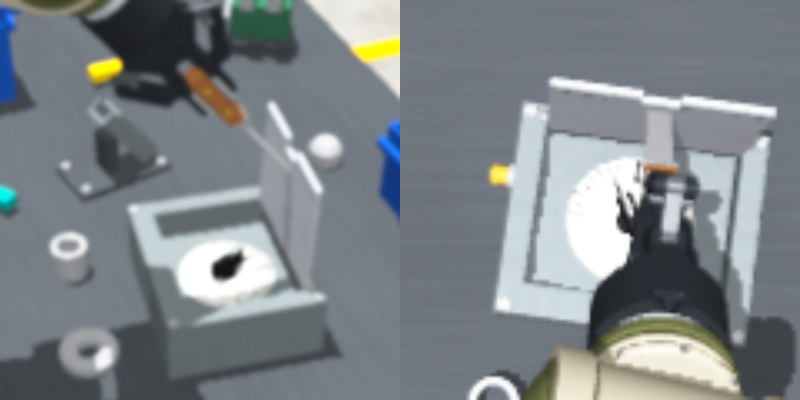

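Cover is upright, at about 1.5–1.6 rad. A small extra push, a hold, then I back off and return to the holder.

{"method": "play_rows", "body": {
  "deltas": [
    {"dx": 0,"dy": 3,"dz": 2,"rx": 0,"ry": 0,"rz": 0,"jaw": 10},
    {"dx": 0,"dy": 0,"dz": 0,"rx": 0,"ry": 0,"rz": 0,"jaw": 10},
    {"dx": 0,"dy": 0,"dz": 0,"rx": 0,"ry": 0,"rz": 0,"jaw": 10},
    {"dx": 0,"dy": -10,"dz": -8,"rx": 0,"ry": 0,"rz": 0,"jaw": 10},
    {"dx": 0,"dy": -25,"dz": -20,"rx": 0,"ry": 0,"rz": 0,"jaw": 10},
    {"dx": 0,"dy": -28,"dz": -25,"rx": 0,"ry": 0,"rz": 0,"jaw": 10},
    {"dx": 0,"dy": 0,"dz": 0,"rx": 0,"ry": 0,"rz": 0,"jaw": 10}
  ]
}}

```text
time_s: 11.68
ee_pos: [466.3, 34.1, 272.1]
orientation: [0.244, 0.706, 0.629, 0.217]
ft_force: [1.1, 0.3, -0.4]
grip_width: 0.198
```

```bash
python3 - <<'E'
from h import *
g=np.load("grasp.npz");Q=R.from_quat(g["q"],scalar_first=True)
p,r,s=tool();print(p,s["ft_force"],s["time_s"])
P=g["p"]+Q.apply([0,5,-112]);print(P);rows(P,Q,8)
E
```

```text
[466.27273051  34.14611053 272.09848978] [ 1.13597236  0.30166684 -0.41922293] 11.675
[422.4879892  280.35217944 215.04944403]
{'dx': 29.9, 'dy': -11.5, 'dz': 0.1, 'rx': 0.4, 'ry': 1.4, 'rz': -1.8}
{'dx': 30.3, 'dy': -10.5, 'dz': 0.9, 'rx': 0.4, 'ry': 1.4, 'rz': -1.8}
{'dx': 30.6, 'dy': -9.5, 'dz': 1.7, 'rx': 0.4, 'ry': 1.4, 'rz': -1.8}
{'dx': 30.8, 'dy': -8.6, 'dz': 2.5, 'rx': 0.4, 'ry': 1.4, 'rz': -1.9}
{'dx': 31.0, 'dy': -7.5, 'dz': 3.3, 'rx': 0.4, 'ry': 1.4, 'rz': -1.9}
{'dx': 31.1, 'dy': -6.5, 'dz': 4.1, 'rx': 0.3, 'ry': 1.3, 'rz': -1.8}
{'dx': 31.2, 'dy': -5.5, 'dz': 4.8, 'rx': 0.4, 'ry': 1.4, 'rz': -1.9}
{'dx': 31.3, 'dy': -4.4, 'dz': 5.6, 'rx': 0.3, 'ry': 1.3, 'rz': -1.8}
```

{"method": "play_rows", "body": {
  "deltas": [
    {"dx": 29.9,"dy": -11.5,"dz": 0.1,"rx": 0.4,"ry": 1.4,"rz": -1.8,"jaw": 10},
    {"dx": 30.3,"dy": -10.5,"dz": 0.9,"rx": 0.4,"ry": 1.4,"rz": -1.8,"jaw": 10},
    {"dx": 30.6,"dy": -9.5,"dz": 1.7,"rx": 0.4,"ry": 1.4,"rz": -1.8,"jaw": 10},
    {"dx": 30.8,"dy": -8.6,"dz": 2.5,"rx": 0.4,"ry": 1.4,"rz": -1.9,"jaw": 10},
    {"dx": 31,"dy": -7.5,"dz": 3.3,"rx": 0.4,"ry": 1.4,"rz": -1.9,"jaw": 10},
    {"dx": 31.1,"dy": -6.5,"dz": 4.1,"rx": 0.3,"ry": 1.3,"rz": -1.8,"jaw": 10},
    {"dx": 31.2,"dy": -5.5,"dz": 4.8,"rx": 0.4,"ry": 1.4,"rz": -1.9,"jaw": 10},
    {"dx": 31.3,"dy": -4.4,"dz": 5.6,"rx": 0.3,"ry": 1.3,"rz": -1.8,"jaw": 10}
  ]
}}

```text
time_s: 12.68
ee_pos: [424.3, 281.2, 214.6]
orientation: [0.189, 0.602, 0.74, 0.234]
ft_force: [0.3, 0.6, -1.0]
grip_width: 0.2
```

{"method": "play_rows", "body": {
  "deltas": [
    {"dx": 0,"dy": 0,"dz": 0,"rx": 0,"ry": 0,"rz": 0,"jaw": 10},
    {"dx": 0,"dy": 0,"dz": 0,"rx": 0,"ry": 0,"rz": 0,"jaw": 10}
  ]
}}

```text
time_s: 12.92
ee_pos: [424.4, 279.7, 214.8]
orientation: [0.189, 0.602, 0.739, 0.234]
ft_force: [-0.2, -1.1, -0.3]
grip_width: 0.199
```

```bash
python3 - <<'E'
from h import *
g=np.load("grasp.npz");Q=R.from_quat(g["q"],scalar_first=True)
p,r,s=tool();P=g["p"]+Q.apply([0,5,-112]);print(r.inv().apply(P-p).round(1),(r.inv()*Q).as_rotvec(degrees=True).round(1),s["time_s"])
c=get_calibration("wrist");im=grab_frame("wrist");cv2.imwrite("pics/w8.png",im)
print("tip",proj(c,[p+r.apply(TIP+[9,0,0])]).round(1))
# pocket mouth region expected: at original blade centre, 90 mm from tip
print("mouth",proj(c,[g["p"]+Q.apply(TIP+[a,b,-90]) for a in(15,-15) for b in(-1.5,14.5)]).round(1))
cv2.imwrite("pics/w8c.png",cv2.resize(im[140:230,260:380],(800,600),interpolation=cv2.INTER_CUBIC))
E
```

```text
[ 1.  -1.3 -1.2] [-0. -0. -0.] 12.925
tip [[317.7 185.4]]
mouth [[309.7 172.7]
 [326.4 172.7]
 [310.  202.4]
 [326.1 202.4]]
```

View pics/w8c.png

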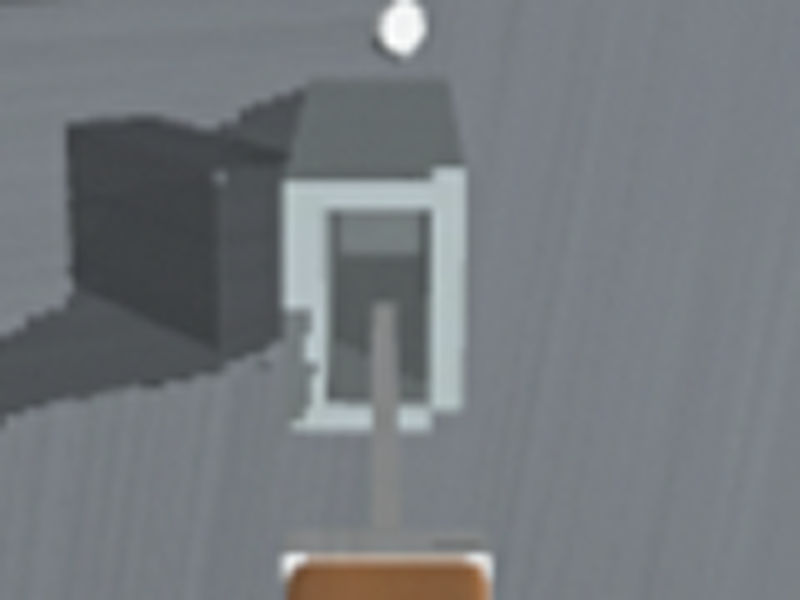

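Tip at (317.4,185) is centred in the pocket mouth (columns 309–324.5, rows 171.5–200), with no slip seen in the grip. Inserting.

{"method": "play_rows", "body": {
  "deltas": [
    {"dx": 1,"dy": -0.5,"dz": 14,"rx": 0,"ry": 0,"rz": 0,"jaw": 10},
    {"dx": 0,"dy": 0,"dz": 15,"rx": 0,"ry": 0,"rz": 0,"jaw": 10},
    {"dx": 0,"dy": 0,"dz": 15,"rx": 0,"ry": 0,"rz": 0,"jaw": 10},
    {"dx": 0,"dy": 0,"dz": 15,"rx": 0,"ry": 0,"rz": 0,"jaw": 10},
    {"dx": 0,"dy": 0,"dz": 15,"rx": 0,"ry": 0,"rz": 0,"jaw": 10},
    {"dx": 0,"dy": 0,"dz": 15,"rx": 0,"ry": 0,"rz": 0,"jaw": 10},
    {"dx": 0,"dy": 0,"dz": 12,"rx": 0,"ry": 0,"rz": 0,"jaw": 10},
    {"dx": 0,"dy": 0,"dz": 0,"rx": 0,"ry": 0,"rz": 0,"jaw": 10}
  ]
}}

```text
time_s: 13.98
ee_pos: [480.4, 292.6, 130.8]
orientation: [0.189, 0.602, 0.74, 0.233]
ft_force: [-0.3, -0.0, -1.1]
grip_width: 0.199
```

```bash
python3 - <<'E'
from h import *
g=np.load("grasp.npz");Q=R.from_quat(g["q"],scalar_first=True)
p,r,s=tool();print(r.inv().apply(g["p"]-p).round(1),s["ft_force"],s["time_s"])
E
```

```text
[-0.2 -5.   9. ] [-0.31676594 -0.01026571 -1.12464927] 13.975
```

Free so far. Last 8.5 mm with the shift onto the lower wall, then release.

{"method": "play_rows", "body": {
  "deltas": [
    {"dx": 0,"dy": -2,"dz": 5,"rx": 0,"ry": 0,"rz": 0,"jaw": 10},
    {"dx": 0,"dy": -2,"dz": 3.5,"rx": 0,"ry": 0,"rz": 0,"jaw": 10},
    {"dx": 0,"dy": 0,"dz": 0,"rx": 0,"ry": 0,"rz": 0,"jaw": 10},
    {"dx": 0,"dy": 0,"dz": 0,"rx": 0,"ry": 0,"rz": 0,"jaw": 60},
    {"dx": 0,"dy": 0,"dz": 0,"rx": 0,"ry": 0,"rz": 0,"jaw": 60},
    {"dx": 0,"dy": 0,"dz": 0,"rx": 0,"ry": 0,"rz": 0,"jaw": 60},
    {"dx": 0,"dy": 0,"dz": 0,"rx": 0,"ry": 0,"rz": 0,"jaw": 60}
  ]
}}

```text
time_s: 14.85
ee_pos: [481.9, 293.1, 122.5]
orientation: [0.189, 0.602, 0.739, 0.234]
ft_force: [-0.4, -0.1, -0.4]
grip_width: 0.705
```

{"method": "play_rows", "body": {
  "deltas": [
    {"dx": 0,"dy": 0,"dz": -15,"rx": 0,"ry": 0,"rz": 0,"jaw": 60},
    {"dx": 0,"dy": 0,"dz": -30,"rx": 0,"ry": 0,"rz": 0,"jaw": 60},
    {"dx": 0,"dy": 0,"dz": -40,"rx": 0,"ry": 0,"rz": 0,"jaw": 60},
    {"dx": 0,"dy": 0,"dz": -40,"rx": 0,"ry": 0,"rz": 0,"jaw": 60},
    {"dx": 0,"dy": 0,"dz": 0,"rx": 0,"ry": 0,"rz": 0,"jaw": 60}
  ]
}}

```text
time_s: 15.48
ee_pos: [411.1, 278.8, 228.0]
orientation: [0.19, 0.601, 0.739, 0.236]
ft_force: [0.2, -0.1, -0.4]
grip_width: 0.703
```

```bash
python3 - <<'E'
from h import *
p,r,s=tool();print(p,s["time_s"])
for n in("top","side"):
    im=grab_frame(n);cv2.imwrite(f"pics/{n}9.png",im)
    h=cv2.cvtColor(im,cv2.COLOR_BGR2HSV);k=cv2.inRange(h,(5,120,60),(16,255,230))
    m,l,st,ce=cv2.connectedComponentsWithStats(k)
    for i in range(1,m):
        if 40<st[i,4]<250 and 230<ce[i][0]<300: print(n,st[i],ce[i].round(1))
# knob: dark bar on the white dial in the top view
j=cv2.imread("pics/top9.png");i=cv2.imread("pics/side9.png")
cv2.imwrite("pics/k9.png",np.hstack([cv2.resize(j[155:245,300:390],(600,600),interpolation=cv2.INTER_CUBIC),cv2.resize(i[140:290,255:305],(200,600),interpolation=cv2.INTER_CUBIC)]))
E
```

```text
[411.13912454 278.76127736 227.97254811] 15.475
top [238 213  12  20 154] [244.  221.4]
side [263 159  17  17  84] [271.8 168.1]
```

View pics/k9.png

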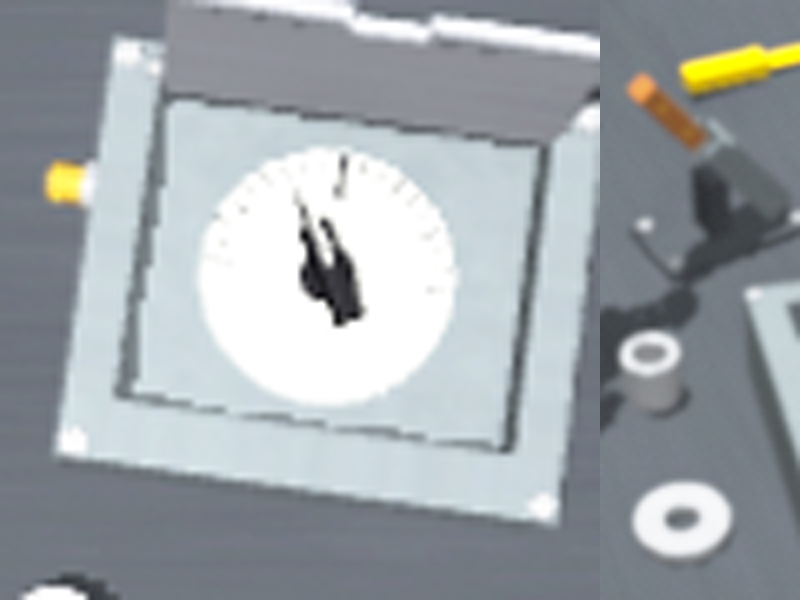

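The pry is back in place (its handle mask matches the start in both views: top (244.0,221.4), side (271.8,168.1)) and the cover stands open. The knob's bar points about 20–25° CCW of the zero mark. That was picture 12, so from here I measure numerically. Next I hover over the dial.

```bash
python3 - <<'E'
from h import *
ct=get_calibration("top");d=plane(ct,(300+329/6.667-.5,155+276/6.667-.5),40);print("dial",d,G.inv().apply(d-N))
j=np.radians(106);Q=mat([0,0,-1],[np.cos(j),np.sin(j),0])
p,r,s=tool();print((r.inv()*Q).as_rotvec(degrees=True))
rows(np.array([d[0],d[1],170]),Q,11)
E
```

```text
dial [555.32449779  24.03059155  40.        ] [ 57.90161994   1.79755155 -35.        ]
[ 26.76953431  28.67043462 -91.05277418]
{'dx': -25.3, 'dy': 3.8, 'dz': 8.7, 'rx': 2.4, 'ry': 2.6, 'rz': -8.3}
{'dx': -26.0, 'dy': 0.4, 'dz': 7.5, 'rx': 2.4, 'ry': 2.6, 'rz': -8.3}
{'dx': -26.1, 'dy': -3.1, 'dz': 6.3, 'rx': 2.4, 'ry': 2.6, 'rz': -8.3}
{'dx': -25.7, 'dy': -6.6, 'dz': 5.4, 'rx': 2.4, 'ry': 2.6, 'rz': -8.3}
{'dx': -24.7, 'dy': -10.0, 'dz': 4.6, 'rx': 2.4, 'ry': 2.6, 'rz': -8.3}
{'dx': -23.2, 'dy': -13.3, 'dz': 4.0, 'rx': 2.4, 'ry': 2.6, 'rz': -8.3}
{'dx': -21.2, 'dy': -16.4, 'dz': 3.6, 'rx': 2.4, 'ry': 2.6, 'rz': -8.2}
{'dx': -18.8, 'dy': -19.1, 'dz': 3.4, 'rx': 2.5, 'ry': 2.7, 'rz': -8.3}
{'dx': -16.0, 'dy': -21.5, 'dz': 3.5, 'rx': 2.4, 'ry': 2.6, 'rz': -8.2}
{'dx': -12.9, 'dy': -23.4, 'dz': 3.7, 'rx': 2.5, 'ry': 2.7, 'rz': -8.3}
{'dx': -9.6, 'dy': -24.9, 'dz': 4.3, 'rx': 2.4, 'ry': 2.6, 'rz': -8.2}
```

{"method": "play_rows", "body": {
  "deltas": [
    {"dx": -25.3,"dy": 3.8,"dz": 8.7,"rx": 2.4,"ry": 2.6,"rz": -8.3,"jaw": 60},
    {"dx": -26,"dy": 0.4,"dz": 7.5,"rx": 2.4,"ry": 2.6,"rz": -8.3,"jaw": 60},
    {"dx": -26.1,"dy": -3.1,"dz": 6.3,"rx": 2.4,"ry": 2.6,"rz": -8.3,"jaw": 60},
    {"dx": -25.7,"dy": -6.6,"dz": 5.4,"rx": 2.4,"ry": 2.6,"rz": -8.3,"jaw": 60},
    {"dx": -24.7,"dy": -10,"dz": 4.6,"rx": 2.4,"ry": 2.6,"rz": -8.3,"jaw": 60},
    {"dx": -23.2,"dy": -13.3,"dz": 4,"rx": 2.4,"ry": 2.6,"rz": -8.3,"jaw": 60},
    {"dx": -21.2,"dy": -16.4,"dz": 3.6,"rx": 2.4,"ry": 2.6,"rz": -8.2,"jaw": 60},
    {"dx": -18.8,"dy": -19.1,"dz": 3.4,"rx": 2.5,"ry": 2.7,"rz": -8.3,"jaw": 60}
  ]
}}

```text
time_s: 16.58
ee_pos: [487.6, 103.3, 182.6]
orientation: [0.07, 0.14, 0.984, 0.086]
ft_force: [0.4, -0.4, 0.4]
grip_width: 0.705
```

{"method": "play_rows", "body": {
  "deltas": [
    {"dx": -16,"dy": -21.5,"dz": 3.5,"rx": 2.4,"ry": 2.6,"rz": -8.2,"jaw": 60},
    {"dx": -12.9,"dy": -23.4,"dz": 3.7,"rx": 2.5,"ry": 2.7,"rz": -8.3,"jaw": 60},
    {"dx": -9.6,"dy": -24.9,"dz": 4.3,"rx": 2.4,"ry": 2.6,"rz": -8.2,"jaw": 60},
    {"dx": 0,"dy": 0,"dz": 0,"rx": 0,"ry": 0,"rz": 0,"jaw": 60},
    {"dx": 0,"dy": 0,"dz": 0,"rx": 0,"ry": 0,"rz": 0,"jaw": 60}
  ]
}}

```text
time_s: 17.2
ee_pos: [517.0, 31.8, 166.5]
orientation: [0.012, -0.072, 0.997, 0.017]
ft_force: [-1.3, 1.0, 0.2]
grip_width: 0.705
```

```bash
cat > knob.py <<'E'
from h import *
# ortho patch of the plane z in gauge axes about the dial: columns = +y->-y, rows = +x->-x, 1 px = 1/s mm
def patch(c,im,z,C,half=30,s=1.):
    n=int(2*half*s)+1;a=np.linspace(half,-half,n)
    X=np.array([[C[0],C[1],0]+G.apply([x,y,0]) for x in a for y in a]);X[:,2]=z
    m=proj(c,X).astype(np.float32).reshape(n,n,2)
    return cv2.remap(im,m[...,0],m[...,1],cv2.INTER_LINEAR)
def show(g,step=1):
    for row in g[::step,::step]: print("".join("@%#*+=-:. "[min(9,int(v)*10//256)] for v in row))
E
python3 - <<'E'
from knob import *
p,r,s=tool();print(p.round(1),s["q"].round(2),s["time_s"])
c=get_calibration("wrist");im=grab_frame("wrist");cv2.imwrite("pics/w10.png",im);np.save("w10.npy",c["view"])
g=cv2.cvtColor(patch(c,im,68,(555.3,24),35,1),cv2.COLOR_BGR2GRAY);show(g)
E
```

```text
[517.   31.8 166.5] [-0.19  0.35  1.63  0.04  1.15 -1.92] 17.2
...........................                        .-==========+*######
.......................                ..          .:-=========+*######
.....................                 -+-           .:---=======*######
...................             .     =#=.           .::::-=====+*#####
.................               .     +*+.    .      .-...::-===+*#####
...............         .             +*+     .      :=.   .:--=+*#####
.............           ..            =*=     .     .--.    ..:-=+#####
...........              .            =*:          .:=:. .  :-..:=*####
..........       :.                   =*-          .-=:    .-+: .:+####
.........        ::                   +*=         . :-.    :+=.  .=####
.......           :                   +*=        .. ..    .=+-.   -*###
.......           ..                 .=*-        .       .-*=.    :*###
.....              ..                 =*-        .       :++:     :+###
....       .        :                 +*-      ..     . .-+-.    .-*###
....                  .      
[... 2917 characters left out ...]
     
                                 -+****************+:                  
                                  -=++++***********+:                  
                                   .::--+***********:                  
                                       .=***********.                  
                                        :+*********=.                  
                                        .=*******+-:                   
                                         :+****+-:.                    
                                         .-+*+=:.                      
                                          .--:.                        
                                            ..
```

The hover stopped short (517,32), but the patch shows the bar clearly: about 22° CCW, centre near (551.7,23.6). I re-aim over it.

```bash
python3 - <<'E'
from knob import *
p,r,s=tool();j=np.radians(105.5);Q=mat([0,0,-1],[np.cos(j),np.sin(j),0]);rows([551.7,23.6,140],Q,3)
E
```

```text
{'dx': -10.8, 'dy': -4.7, 'dz': 9.1, 'rx': 0.6, 'ry': 0.5, 'rz': -2.4}
{'dx': -10.7, 'dy': -5.0, 'dz': 9.0, 'rx': 0.6, 'ry': 0.6, 'rz': -2.4}
{'dx': -10.6, 'dy': -5.4, 'dz': 9.0, 'rx': 0.6, 'ry': 0.5, 'rz': -2.4}
```

{"method": "play_rows", "body": {
  "deltas": [
    {"dx": -10.8,"dy": -4.7,"dz": 9.1,"rx": 0.6,"ry": 0.5,"rz": -2.4,"jaw": 60},
    {"dx": -10.7,"dy": -5,"dz": 9,"rx": 0.6,"ry": 0.6,"rz": -2.4,"jaw": 60},
    {"dx": -10.6,"dy": -5.4,"dz": 9,"rx": 0.6,"ry": 0.5,"rz": -2.4,"jaw": 60},
    {"dx": 0,"dy": 0,"dz": 0,"rx": 0,"ry": 0,"rz": 0,"jaw": 60},
    {"dx": 0,"dy": 0,"dz": 0,"rx": 0,"ry": 0,"rz": 0,"jaw": 60}
  ]
}}

```text
time_s: 17.88
ee_pos: [552.1, 23.2, 140.4]
orientation: [0.001, -0.136, 0.991, -0.001]
ft_force: [0.1, -0.6, 0.7]
grip_width: 0.705
```

```bash
python3 - <<'E'
from knob import *
p,r,s=tool();print(p.round(1),r.as_matrix()[:,1].round(3),s["time_s"])
c=get_calibration("wrist");im=grab_frame("wrist");cv2.imwrite("pics/w11.png",im);np.save("w11.npy",c["view"])
C=(551.7,23.6);g=cv2.cvtColor(patch(c,im,68,C,30,1),cv2.COLOR_BGR2GRAY);show(g)
E
```

```text
[552.1  23.2 140.4] [-0.269  0.963 -0.001] 17.875
...           :            .....:+**-................:+-.....
.     :.       :          ......:***-...............:++......
       :       ::          .....:***:...............-+-.....:
        .         .        .....:***:...............:-......=
                 -+:       .....:***:......................:=
                 -*+.      .....:+**:......................::
 .               .=+.  .-=-......--=:........................
 ..               .=. .=***-.................................
  ..               -: :+***+. ...............................
                  :+-..-****-................................
                 :+*+. .=***+:...............................
                 =***-. -****=...............................
                 -***+. :=***+-..............................
                 .****-. -+***=..............................
:                 =***+:.:=***+:.............................
::                .+***=. :+***=.............................
 .                 =***+:  =****:.........................
[... 2031 characters left out ...]
*+-:..............
                                ..  :+****+-:  ..............
                                 ..  -**+=:  ................
                                 ... .--:.  .................
                                 ....  .  ...................
                                 ............................
                                 ............................
                                 ............................
                                 ............................
                                 ............................
                                  ...........................
                                 ............................
```

```bash
cat >> knob.py <<'E'
def ridge(c,im,C,rng,z=68,s=4,half=30,guess=None):
    """white line: per row of the patch, the bright run between two dark runs; returns angle, points"""
    g=cv2.cvtColor(patch(c,im,z,C,half,s),cv2.COLOR_BGR2GRAY);P=[];L=[];Rr=[]
    for x in np.arange(*rng,.5):
        row=g[int((half-x)*s)].astype(float);d=row<150
        k=np.flatnonzero(np.diff(d.astype(int)));run=[(a,b) for a,b in zip(k[:-1],k[1:]) if d[a+1]]
        run=[q for q in run if q[1]-q[0]>1.5*s and abs((q[0]+q[1])/2-half*s)<22*s]
        for (a,b),(a2,b2) in zip(run[:-1],run[1:]):
            if a2-b<6*s: P.append((x,half-(b+a2+1)/2/s));L.append((x,half-(a+.5)/s));Rr.append((x,half-(b2+.5)/s));break
    for n,q in(("line",P),("left",L),("right",Rr)):
        q=np.array(q)
        if len(q)>3:
            f=np.polyfit(q[:,0],q[:,1],1);print(n,len(q),"angle %.1f  y at x=0 %.2f rms %.2f"%(np.degrees(np.arctan(f[0])),f[1],np.std(q[:,1]-np.polyval(f,q[:,0]))))
    return P
def zeromark(c,im,C,s=4,half=60,near=0):
    g=cv2.cvtColor(patch(c,im,40,C,half,s),cv2.COLOR_BGR2GRAY);return g
E
python3 - <<'E'
from knob import *
for w in("w10","w11"):
    c=get_calibration("wrist");c["view"]=np.load(w+".npy");im=cv2.imread(f"pics/{w}.png");print(w)
    ridge(c,im,(551.7,23.6),(9,20))
c["view"]=np.load("w11.npy")
g=cv2.cvtColor(patch(c,im,40,(551.7,23.6),56,1),cv2.COLOR_BGR2GRAY);show(g[:40])
E
```

```text
w10
line 22 angle 27.6  y at x=0 -2.70 rms 0.10
left 22 angle 13.5  y at x=0 8.70 rms 0.16
right 22 angle 31.4  y at x=0 -9.77 rms 0.15
w11
line 22 angle 28.2  y at x=0 -2.79 rms 0.05
left 22 angle 24.3  y at x=0 4.70 rms 0.18
right 22 angle 28.2  y at x=0 -9.20 rms 0.07
.............................................   ::::::::.:::::::----=============================================
..........................................      .......::--:........::--=========================================
.......................................         .......-+*+-.....::....::--======================================
....................................            -:.....=*##-.....=-.......::--===================================
..................................              -=.....=*#*-....:+-.......:...:-=================================
................................        :       ==.....=*#*-....:=:......-=:...:-================================
..............................          :.      -=.....=*#*-....-+.......=+......:-==============================
............................  
[... 3031 characters left out ...]
........:=======
........  .                              -****+.  -+***+-..............................................:..-======
.......   ...                            .+****-. :=****+. .........................................::=+-.:======
.......      .:                           -****+-..:+****-. ......................................:-=+==:..======
......                                    :+****=. .=****+:........................................==-:....-=====
......                                     =****+-. :+****+=-:.............................................-=====
.....                               ..    .-+****=. .=*******+-:...........................................:=====
```

Zero mark is vertical in the patch, so the yaw is right, and the pointer line reads +28°. I descend over the bar, grip lightly, and turn −28° (tool z points down, so rz positive).

```bash
python3 - <<'E'
from knob import *
j=np.radians(111.4);Q=mat([0,0,-1],[np.cos(j),np.sin(j),0]);st=rows([553.5,22.,80],Q,3);rows([553.5,22.,47],Q,3,st)
E
```

```text
{'dx': -0.3, 'dy': -0.5, 'dz': 20.2, 'rx': -0.0, 'ry': 0.0, 'rz': -1.9}
{'dx': -0.3, 'dy': -0.5, 'dz': 20.2, 'rx': -0.0, 'ry': 0.0, 'rz': -1.9}
{'dx': -0.3, 'dy': -0.4, 'dz': 20.2, 'rx': -0.1, 'ry': 0.1, 'rz': -2.0}
{'dx': -0.0, 'dy': -0.0, 'dz': 11.0, 'rx': 0.0, 'ry': -0.0, 'rz': 0.0}
{'dx': -0.0, 'dy': -0.0, 'dz': 11.0, 'rx': 0.0, 'ry': -0.0, 'rz': 0.0}
{'dx': -0.0, 'dy': -0.0, 'dz': 11.0, 'rx': 0.0, 'ry': -0.0, 'rz': 0.0}
```

{"method": "play_rows", "body": {
  "deltas": [
    {"dx": -0.3,"dy": -0.5,"dz": 20.2,"rx": 0,"ry": 0,"rz": -1.9,"jaw": 45},
    {"dx": -0.3,"dy": -0.5,"dz": 20.2,"rx": 0,"ry": 0,"rz": -1.9,"jaw": 45},
    {"dx": -0.3,"dy": -0.4,"dz": 20.2,"rx": 0,"ry": 0,"rz": -2,"jaw": 45},
    {"dx": 0,"dy": 0,"dz": 11,"rx": 0,"ry": 0,"rz": 0,"jaw": 45},
    {"dx": 0,"dy": 0,"dz": 11,"rx": 0,"ry": 0,"rz": 0,"jaw": 45},
    {"dx": 0,"dy": 0,"dz": 11,"rx": 0,"ry": 0,"rz": 0,"jaw": 45},
    {"dx": 0,"dy": 0,"dz": 0,"rx": 0,"ry": 0,"rz": 0,"jaw": 45}
  ]
}}

```text
time_s: 18.8
ee_pos: [553.3, 21.9, 46.1]
orientation: [0.0, -0.186, 0.983, -0.001]
ft_force: [-0.1, -0.1, -0.5]
grip_width: 0.529
```

{"method": "play_rows", "body": {
  "deltas": [
    {"dx": 0,"dy": 0,"dz": 0,"rx": 0,"ry": 0,"rz": 0,"jaw": 5},
    {"dx": 0,"dy": 0,"dz": 0,"rx": 0,"ry": 0,"rz": 0,"jaw": 5},
    {"dx": 0,"dy": 0,"dz": 0,"rx": 0,"ry": 0,"rz": 0,"jaw": 5},
    {"dx": 0,"dy": 0,"dz": 0,"rx": 0,"ry": 0,"rz": 0,"jaw": 5}
  ],
  "newtons": 25
}}

```text
time_s: 19.3
ee_pos: [554.5, 22.1, 48.4]
orientation: [0.002, -0.186, 0.983, -0.001]
ft_force: [-2.7, 1.9, 9.6]
grip_width: 0.134
```

Gripped (11.4 mm). Slight upward push, so I ease up 2 mm and turn.

{"method": "play_rows", "body": {
  "deltas": [
    {"dx": 0,"dy": 0,"dz": -2,"rx": 0,"ry": 0,"rz": 3,"jaw": 5},
    {"dx": 0,"dy": 0,"dz": 0,"rx": 0,"ry": 0,"rz": 5,"jaw": 5},
    {"dx": 0,"dy": 0,"dz": 0,"rx": 0,"ry": 0,"rz": 5,"jaw": 5},
    {"dx": 0,"dy": 0,"dz": 0,"rx": 0,"ry": 0,"rz": 5,"jaw": 5},
    {"dx": 0,"dy": 0,"dz": 0,"rx": 0,"ry": 0,"rz": 5,"jaw": 5},
    {"dx": 0,"dy": 0,"dz": 0,"rx": 0,"ry": 0,"rz": 5,"jaw": 5},
    {"dx": 0,"dy": 0,"dz": 0,"rx": 0,"ry": 0,"rz": 0,"jaw": 5}
  ]
}}

```text
time_s: 20.18
ee_pos: [554.3, 22.5, 48.6]
orientation: [0.002, 0.058, 0.998, -0.0]
ft_force: [6.2, 4.4, -8.0]
grip_width: 0.131
```

```bash
python3 - <<'E'
from h import *
p,r,s=tool();y=r.as_matrix()[:,1];print(p.round(1),"jaw",np.degrees(np.arctan2(y[1],y[0])),"->knob deg",np.degrees(np.arctan2(y[1],y[0]))-90+6.6,s["ft_force"].round(1),s["wrist_torque"].round(2),s["grip_width"]*85.4)
E
```

```text
[554.3  22.5  48.6] jaw 83.33924356947193 ->knob deg -0.060756430528067895 [ 6.2  4.4 -8. ] [ 0.58 -0.95 -0.03] 11.16803800200226
```

The jaws read 0° for the knob. I release, rise and measure the pointer.

{"method": "play_rows", "body": {
  "deltas": [
    {"dx": 0,"dy": 0,"dz": 0,"rx": 0,"ry": 0,"rz": 0,"jaw": 45},
    {"dx": 0,"dy": 0,"dz": 0,"rx": 0,"ry": 0,"rz": 0,"jaw": 45},
    {"dx": 0,"dy": 0,"dz": 0,"rx": 0,"ry": 0,"rz": 0,"jaw": 45},
    {"dx": 0,"dy": 0,"dz": -20,"rx": 0,"ry": 0,"rz": 0,"jaw": 45},
    {"dx": 0,"dy": 0,"dz": -35,"rx": 0,"ry": 0,"rz": 0,"jaw": 45},
    {"dx": 0,"dy": 0,"dz": -40,"rx": 0,"ry": 0,"rz": 0,"jaw": 60},
    {"dx": 0,"dy": 0,"dz": 0,"rx": 0,"ry": 0,"rz": 0,"jaw": 60},
    {"dx": 0,"dy": 0,"dz": 0,"rx": 0,"ry": 0,"rz": 0,"jaw": 60}
  ]
}}

```text
time_s: 21.18
ee_pos: [553.1, 22.0, 143.0]
orientation: [0.0, 0.057, 0.998, -0.001]
ft_force: [-1.1, -0.4, -1.2]
grip_width: 0.703
```

```bash
python3 - <<'E'
from knob import *
p,r,s=tool();print(p.round(1),s["time_s"],s["ft_force"].round(1))
c=get_calibration("wrist");im=grab_frame("wrist");cv2.imwrite("pics/w12.png",im)
ridge(c,im,(552.5,22.3),(9,20))
show(cv2.cvtColor(patch(c,im,60,(552.5,22.3),50,.7),cv2.COLOR_BGR2GRAY)[:45])
E
```

```text
[553.1  22.  143. ] 21.175 [-1.1 -0.4 -1.2]
line 22 angle 0.0  y at x=0 0.38 rms 0.00
left 22 angle -1.6  y at x=0 6.69 rms 0.07
right 22 angle -1.4  y at x=0 -5.09 rms 0.07
*:............................:=================================++====*
*:............................-=======================================*
*:............................-=======================================*
*:............................-=======================================*
*:..........................  .:::::::::--============================*
*:......................      ....=+=......::-========================*
*:....................       .:...*#+...--....::-=====================*
*:..................          =...*#+...=:....=..:-===================*
*:................      ..    =...+#+...+....--....:==================*
+...............         .    -...+#+...-....=:....-.-================+
:..............    -:    .    ....+#+.......:=....=+..:-===============
.............       =         ....+#+.............*:....-==============
............        =.         .. +#+............==.....:-====
[... 1613 characters left out ...]
        =*++************.........................:==
.                          -+++************:.........................==
.  ::-::.                  .+++************...................+++=+-.==
.                           +++************...................----=-.==
.                           ++++**********=..........................==
.                           =++*+*********-.........................:==
.                            +++++*******+..........................:=:
.                            :+++++******:..........................:=-
..                            :*+++*****- ..........................-==
..                             +++++***- ...........................-==
```

Pointer line reads −1.5° to 0° and runs parallel to the zero mark. I move up and check cover, pry and fittings by numbers.

{"method": "play_rows", "body": {
  "deltas": [
    {"dx": 0,"dy": 0,"dz": -40,"rx": 0,"ry": 0,"rz": 0,"jaw": 60},
    {"dx": 30,"dy": 0,"dz": -50,"rx": 0,"ry": 0,"rz": 0,"jaw": 60},
    {"dx": 50,"dy": 0,"dz": -20,"rx": 0,"ry": 0,"rz": 0,"jaw": 60},
    {"dx": 50,"dy": 0,"dz": 0,"rx": 0,"ry": 0,"rz": 0,"jaw": 60},
    {"dx": 0,"dy": 0,"dz": 0,"rx": 0,"ry": 0,"rz": 0,"jaw": 60},
    {"dx": 0,"dy": 0,"dz": 0,"rx": 0,"ry": 0,"rz": 0,"jaw": 60}
  ]
}}

```text
time_s: 21.98
ee_pos: [424.6, 36.9, 253.1]
orientation: [0.0, 0.058, 0.998, -0.001]
ft_force: [0.3, -0.3, -0.2]
grip_width: 0.703
```

```bash
python3 - <<'E'
from knob import *
p,r,s=tool();print(p.round(),s["time_s"],s["ft_force"].round(1))
ct,cs=get_calibration("top"),get_calibration("side")
for n in("top","side"):
    im=grab_frame(n);cv2.imwrite(f"pics/{n}13.png",im);a=cv2.imread(f"pics/{n}0.png")
    h=cv2.cvtColor(im,cv2.COLOR_BGR2HSV);k=cv2.inRange(h,(5,120,60),(16,255,230));m,l,st,ce=cv2.connectedComponentsWithStats(k)
    print(n,"pry",[(st[i,4],ce[i].round(1)) for i in range(1,m) if 40<st[i,4]<250 and 230<ce[i][0]<300])
    d=cv2.absdiff(a,im).max(2)
    for nm,X in dict(coupling=[405,135,20],flange=[385,-2,6],tee=[401,-163,35],cap=plane(ct,(280,118),15),nipple=plane(ct,(440,127),27)).items():
        x,y=proj(ct if n=="top" else cs,X)[0].astype(int);print(nm,"mean diff",d[y-9:y+10,x-9:x+10].mean().round(1),end="; ")
    print()
# cover's top edge: mid of bright edge in the top view vs hinge, and both views of its corners
t=cv2.imread("pics/top13.png");H=N+G.apply([124,0,0])
for th in(75,80,85,90,95):
    a=np.radians(th);X=[H+G.apply([-124*np.cos(a),y,124*np.sin(a)]) for y in(60,-50)];print(th,proj(ct,X).round(1).tolist())
for x in(325,376): print(x,[int(v) for v in cv2.cvtColor(t,cv2.COLOR_BGR2GRAY)[140:180,x]])
E
```

```text
[425.  37. 253.] 21.975 [ 0.3 -0.3 -0.2]
top pry [(np.int32(161), array([244.1, 221.8]))]
coupling mean diff 6.2; flange mean diff 44.2; tee mean diff 47.9; cap mean diff 2.1; nipple mean diff 2.1; 
side pry [(np.int32(46), array([268.6, 165.1]))]
coupling mean diff 1.6; flange mean diff 66.0; tee mean diff 3.5; cap mean diff 12.4; nipple mean diff 1.6; 
75 [[331.4, 171.0], [377.9, 177.1]]
80 [[332.0, 166.5], [378.6, 172.6]]
85 [[332.6, 161.9], [379.2, 168.0]]
90 [[333.2, 157.3], [379.8, 163.4]]
95 [[333.8, 152.9], [380.2, 159.0]]
325 [117, 117, 117, 116, 118, 115, 119, 119, 121, 119, 119, 118, 193, 229, 174, 137, 138, 142, 142, 143, 144, 145, 144, 143, 144, 146, 144, 144, 134, 102, 134, 196, 208, 207, 207, 207, 208, 208, 208, 209]
376 [116, 116, 117, 117, 116, 116, 118, 120, 121, 121, 118, 119, 119, 117, 118, 117, 117, 117, 144, 247, 253, 209, 141, 142, 143, 142, 141, 140, 142, 140, 137, 141, 140, 140, 142, 142, 106, 182, 200, 199]
```

Cover about 94° open, and the pry's top-view mask is unchanged. The cap, nipple, coupling and tee each match the start in at least one view; the flange is hidden now, but was in place in picture 12. Handing in.

```bash
python3 -c "
from plant import *
print(finish_job());print(sense()['time_s'])"
```

```text
the job is handed in; nothing more can be done
None
the job is handed in; nothing more can be done
```

I handed the job in at about 22 s of the 66 s allowed. It gave no verdict, so the results below are from my own checks.

**What I did:** I pulled the pry blade from its holder, put its tip into the notch and levered the cover up. I then swung it open with the blade, put the blade back in the holder and let go. Last, I turned the zero knob about 28° clockwise onto the zero mark.

**Last checks:**
- **Cover:** it stands at about 94° (1.6 rad). Forces on the tool stayed around 10 N or less at every reading I took.
- **Pry blade:** in the top view the handle is where it was at the start, (244.1,221.8) px against (244.3,221.5) px. Right after release the side view matched too. In the final side frame less of the handle showed, probably because the gripper was in the way, so that view did not confirm it again.
- **Knob:** the pointer line reads 0.0° and the two bar edges −1.4° and −1.6°; the limit is ±5°.
- **Fittings:** the coupling, tee, cap and nipple each matched the start in at least one view. The tee (top view), the cap (side view) and the flange (both views) came out different at the end. I put that down to the arm or its shadow, but did not confirm it. The flange looked undisturbed in an earlier picture, and the arm never went near it after that.

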